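# Free the cap wrench from its foam tray and hang it on its peg

### The arm

A 6-joint arm with a two-finger parallel gripper is mounted at the origin on a cart in front of the work surface, level with it; the furniture and walls round the work are solid. World frame = base frame: x ahead of the robot, y to its left, z up, the work surface at z = 0. Lengths are in m, angles in degrees, forces in N, time in s.
With the tool pointing down it reaches from about 0.35 to 0.875 m from the base axis. Payload 4.2 kg.
Tool frame: the origin (TCP) lies midway between the tips of the shut fingers; the grasp point (between the pads) lies 19 mm behind it; z points along the fingers, y is the direction in which the jaws open and shut (so a half turn about z gives the same grasp; the last joint's range is limited). The gripper opens to 87 mm and grips with 3 to 60 N. Pads are 19 mm wide; open, the fingers measure 117 mm over their backs; the gripper's body (75 mm by 190 mm) begins 51 mm behind the grasp point.
Start: joints at [-57.548, 22.042, 0.453, 0, -68.411, -14.817], TCP at [0.189, -0.596, 0.223] pointing down, gripper open.
Joint ranges: [-179.83, 179.83], [-69.29, 118.12], [-61.27, 80.66], [-181.25, 117.63], [-171.15, -9.14], [-177.46, 177.46]. Speed limits (degrees/s): [159.86, 159.86, 180, 180, 180, 180].

### API

Orientations are given as a 3x3 rotation matrix whose columns are the frame's x, y, z axes.
In Python, from station import sense, capture, finish_job gives the robot as it stands. The module is installed in compiled form; this text tells all that it offers.
- The arm moves only by the shell command python3 -m jog 'ROWS' [OPENING]. ROWS is JSON, a list of rows, each a list of 6 numbers: the shift along the tool's x, y, z in cm, then the turn, a rotation vector about the tool's x, y, z in degrees. In form: [[dx, dy, dz, wx, wy, wz], ...]. A call has exactly 5 rows; each row shifts and turns the commanded pose from where the row before left it, along the tool's axes as they then stand; what a row does not reach is not made up. A row lasts 1/12 s, in which the tool goes at most 41.7 mm and 7.16 degrees, less where a joint would pass 70% of its speed; a pose out of reach is approached as far as the arm can. A call is refused whole if a number of a shift passes 4.17 or a number of a turn 7.16, either way. A call with a gripper value outside its range is refused whole. OPENING is the finger opening in cm, from 0 to 8.7, set as the call begins (- or left out, the last holds). The fingers move at their own pace and stop on an object; the grip force is fixed at half the most. Time passes only in rows, so rows that do not move let the fingers close, or fill a call up. It gives the time, the measured TCP pose, the force and the opening at its end, in the units of the state.
- sense(): the state, without advancing time (a new reading comes with each control period).
- capture(name): name is "scene" or "top" or "wrist"; returns a dict with "frame" (480x640x3 uint8, red, green, blue), "fx", "fy", "cx", "cy" (pixels), "world_to_cam" (4x4, takes a point from world to camera coordinates). Camera axes: x right, y up, looking along -z (the intrinsics and any distortion apply to the point x, -y, -z); pixel columns grow to the right and rows downward; lengths in m; the calibration is good to about 2 mm. A picture is of the moment at which its call begins. There is no depth.
- finish_job(): hands the job in, once; it reports no verdict.
The state is a dict: "time_s": time; "joints": joint angles; "joint_velocities": joint speeds; "effort": joint torques, N m; "tcp_pos": TCP position; "ee_rot": TCP orientation; "wrist_force": force on the tool from outside, world axes, zero at the start; "moment": the same for the moment, N m; "gripper_width": opening from 0.0 (shut) to 1.0 (fully open).
Only numpy, scipy, OpenCV 4.12 (cv2) and the standard library are available. Lean on these libraries where they do the work, as an engineer would, in place of code of your own. Each camera call takes 0.05 s, during which the arm holds its last target.

### The job

The white cap wrench lies flush in a tight foam cutout: press down the ribbed lift pad at the end of its tray so that the ring end tips up out of the foam and stays up. Then hang the wrench by its ring on the slim peg (not the stout one), pushed fully home so that the ring touches the upright board, and leave it hanging straight down and still. Do not disturb the bottle, the tape roll or the loose cap.

Things in the scene. Friction and masses are not known exactly. Their poses are not given: they have to be found in the camera images.
- wrench: white cap wrench, 164 mm long, about 0.1 kg: a straight bar 16 mm wide and 12 mm thick from y = -82 mm (tail) to y = +28 mm, then a ring of 54 mm outer and about 32 mm inner diameter, 16 mm thick, centred at y = +55 mm. Origin in the middle of the length, on the underside (the bar fills z = 0 to 12 mm); +y points along the bar to the ring, +z out of its upper face, x across the bar. Balance point about y = +14 mm
- wrench_ring (a point): centre of the wrench's ring (wrench frame 0, 55, 8 mm); axes as the wrench, so z is the axis of the hole
- tray: grey foam tool tray, fixed, 261 mm long (x = -162 to +99 mm), 114 mm wide, top at z = 40 mm. Origin on the table below the wrench's origin; +x points along the wrench to its ring. The cutout is 16 mm deep, with 1.5 mm room around the wrench, open to the well of the lift pad (62 mm wide, x = -156 to -86 mm, floor at z = 4 mm)
- lift_pad (a point): middle of the upper face of the ribbed aluminium lift pad (66 mm along the tray, 56 mm wide), level with the foam before it is pressed, 55 mm behind the rocker's hinge; axes turn with the rocker
- lift (a joint): angle of the rocker (rad), 0 flat, stop at 0.45. Its hinge lies across the tray at tray x = -80 mm, z = 21 mm. Pressing the pad down (about 7 to 12 N, about 24 mm of travel at its middle) turns a tongue up under the bar and ring: the wrench tips up about its tail by the same angle, ring end up, bar then clear above the foam. A stiff hinge keeps it where it is left
- slim_stand: fixed peg stand with the slim peg. Origin on the table below the front face of its upright plywood board (70 mm wide, 14 mm thick, up to z = 280 mm); -x points out of the board's front, the way the peg sticks out; base plate 130 x 110 x 10 mm reaching to x = -60 mm. Peg: steel, 14 mm diameter, 70 mm long, rising 0.12 rad (7 degrees) outwards; blunt end. A ring let go on the outer part of the peg may stay there until it is pushed in
- slim_stand_root (a point): where the slim peg's axis leaves the front face of the board, 215 mm above the table; axes as the stand. The hung ring's centre lies about 9 mm below the peg's axis; fully home it lies about 8 mm in front of the board. Both stands are 280 mm high, at least 160 mm apart: carry above or round them
- slim_stand_tip (a point): centre of the outer end of the slim peg; axes as the stand
- stout_stand: the other fixed stand, just the same but for its stout peg of 42 mm diameter, too thick for the ring; the two stands swap places. Same origin and axes
- bottle: bystander: upright closed blue bottle with a label, 75 mm diameter, 213 mm high; origin at the middle of its foot
- tape: bystander: brown packing tape roll lying flat, 73 mm diameter, 48 mm high; origin at the middle of its underside
- cap: bystander: loose black screw cap, 33 mm diameter, 26 mm high; origin at the middle of its underside
Mind the look-alikes: they are no part of the job. There is more than one size of the wrench; the one meant has the size given above.

How it is judged (in metres and radians):
On the way:
1. the lift pad is pressed down and the wrench's ring end is tipped up out of the foam (value of joint lift above 0.35 rad and z of wrench_ring in the frame of tray above 0.065 m), for 0.2 s.
At the end, for the whole second after the job is handed in: The slim peg is through the wrench's ring; the ring's centre is at most 18 mm in front of the board, within 12 mm of the peg sideways and between 20 mm below and 4 mm above the peg's root; the wrench hangs with its ring up within 0.3 rad of vertical, carried by the stand, at rest (x of wrench_ring in the frame of slim_stand_root between -0.018 and 0 m and y of wrench_ring in the frame of slim_stand_root between -0.012 and 0.012 m and z of wrench_ring in the frame of slim_stand_root between -0.02 and 0.004 m and angle between wrench's own y axis and vertical below 0.3 rad and contact force between wrench and slim_stand above 0.2 N and linear speed of wrench below 0.03 m/s); the robot touches nothing.
It fails at once if the bottle is moved by more than 20 mm or tipped (distance of bottle from where it was at the start of the episode above 0.02 m or angle between bottle's own z axis and vertical above 0.3 rad).
It fails at once if the tape roll is moved by more than 20 mm (distance of tape from where it was at the start of the episode above 0.02 m).
It fails at once if the loose cap is moved by more than 20 mm (distance of cap from where it was at the start of the episode above 0.02 m).
It also fails if it takes over 70 s, if anything falls off the work surface, if the arm or the gripper's body presses on something with over 40 N, if the wrist force passes 120 N, or if a joint passes its speed limit or range.

## Working session

There is one attempt and no reset: what is moved stays moved. The work goes in short steps, Python scripts to look and compute and a shell command to move; the robot and the scene stay as the last step left them, time stands still between calls to the robot, and variables do not carry over. Pictures are saved under pics/ and viewed, and the job is handed in when it is done.

```bash
mkdir -p pics
cat > h.py <<'E'
import numpy as np,cv2
from station import sense,capture
def snap(n,f):
    c=capture(n); cv2.imwrite('pics/'+f+'.png',c['frame'][:,:,::-1])
    np.savez('pics/'+f+'.npz',**{k:np.array(v) for k,v in c.items()})
    print(n,{k:v for k,v in c.items() if k not in('frame','world_to_cam')}); return c
def load(f): return np.load('pics/'+f+'.npz')
def ray(c,u,v):
    T=np.array(c['world_to_cam']);R=T[:3,:3];t=T[:3,3]
    d=np.array([(u-c['cx'])/c['fx'],-(v-c['cy'])/c['fy'],-1.0])
    return -R.T@t,R.T@d
def onz(c,u,v,z):
    o,d=ray(c,u,v); return o+d*(z-o[2])/d[2]
def proj(c,p):
    T=np.array(c['world_to_cam']);q=T[:3,:3]@np.array(p)+T[:3,3]
    return np.array([c['cx']+c['fx']*q[0]/-q[2],c['cy']+c['fy']*-q[1]/-q[2]])
def tri(obs):
    A=np.zeros((3,3));b=np.zeros(3)
    for c,u,v in obs:
        o,d=ray(c,u,v);d=d/np.linalg.norm(d);M=np.eye(3)-np.outer(d,d);A+=M;b+=M@o
    return np.linalg.solve(A,b)
def crop(f,x0,y0,x1,y1,s,out):
    i=cv2.imread('pics/'+f+'.png')[y0:y1,x0:x1]; cv2.imwrite('pics/'+out+'.png',cv2.resize(i,None,fx=s,fy=s,interpolation=cv2.INTER_CUBIC))
def st():
    s=sense();print('t',s['time_s'],'J',np.round(s['joints'],1),'p',np.round(s['tcp_pos'],4),'F',np.round(s['wrist_force'],1),'g',round(s['gripper_width'],3));print(np.round(s['ee_rot'],4));return s
E
python3 - <<'E'
from h import *
for n in('scene','top','wrist'): snap(n,n+'0')
st()
E
```

```text
scene {'fx': 577.1316793009012, 'fy': 577.1316793009012, 'cx': 328.31373960544806, 'cy': 233.34741536525488}
top {'fx': 530.1744996892636, 'fy': 530.1744996892636, 'cx': 322.76295162497524, 'cy': 244.14016896390893}
wrist {'fx': 424.6762794000421, 'fy': 424.6762794000421, 'cx': 318.641638084717, 'cy': 241.93754443381482}
t 0.15 J [-57.5  22.1   0.4  -0.  -68.4 -14.8] p [ 0.1892 -0.5952  0.2217] F [-0.3 -0.1  0. ] g 1.003
[[-9.530e-01 -3.028e-01 -6.000e-04]
 [-3.028e-01  9.530e-01  1.600e-03]
 [ 1.000e-04  1.700e-03 -1.000e+00]]
```

View pics/scene0.png

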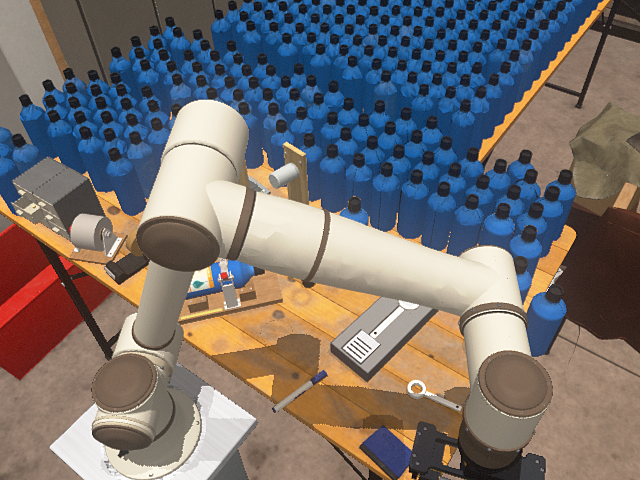

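View pics/top0.png

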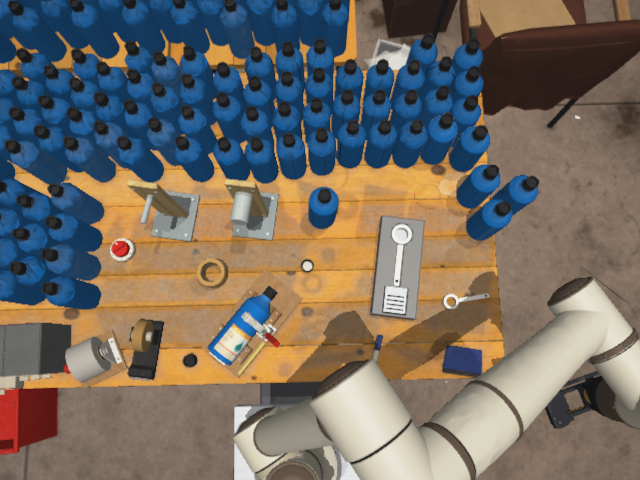

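View pics/wrist0.png

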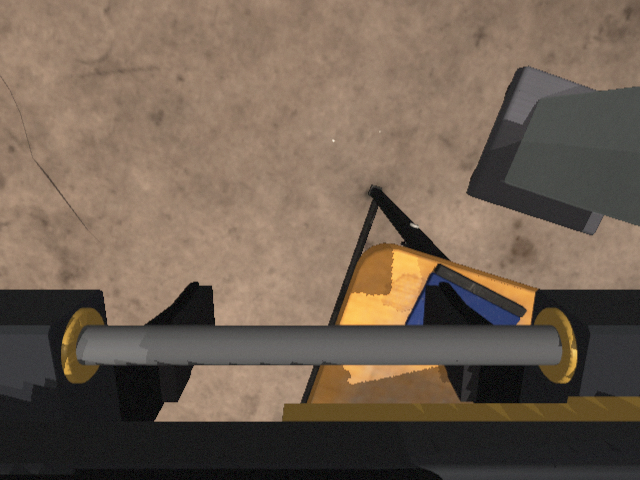

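The wrench candidates are the one in the tray (top view: ring at 401,233) and a small loose one (450,300). The peg candidates are the left stand (148,205, looks slim) and the right stand (242,207, looks stout). I'll check both choices in close crops.

Run:
```python
from h import *
crop('top0',360,200,510,325,5,'c_tray'); crop('top0',110,165,350,285,3.3,'c_st')
c=load('top0');T=c['world_to_cam'];print(-T[:3,:3].T@T[:3,3])
for n,u,v,z in [('ring',401,233,.04),('pad',396,300,.04),('smallring',450,301,.01),('smalltail',489,296,.01),('tape',212,272,.048),('cap',190,360,.02),('cap2',307,266,.026),('bottle',323,195,.213),('s1',148,205,.215),('s2',242,207,.215),('fallen',247,325,.05)]: print(n,np.round(onz(c,u,v,z),3))
```

```text
[ 0.28703516 -0.07512944  1.40255688]
ring [ 0.579 -0.282  0.04 ]
pad [ 0.404 -0.26   0.04 ]
smallring [ 0.401 -0.405  0.01 ]
smalltail [ 0.411 -0.508  0.01 ]
tape [0.486 0.212 0.048]
cap [0.265 0.27  0.02 ]
cap2 [ 0.5   -0.033  0.026]
bottle [ 0.637 -0.079  0.213]
s1 [0.622 0.328 0.215]
s2 [0.612 0.11  0.215]
fallen [0.349 0.121 0.05 ]
```

View pics/c_tray.png

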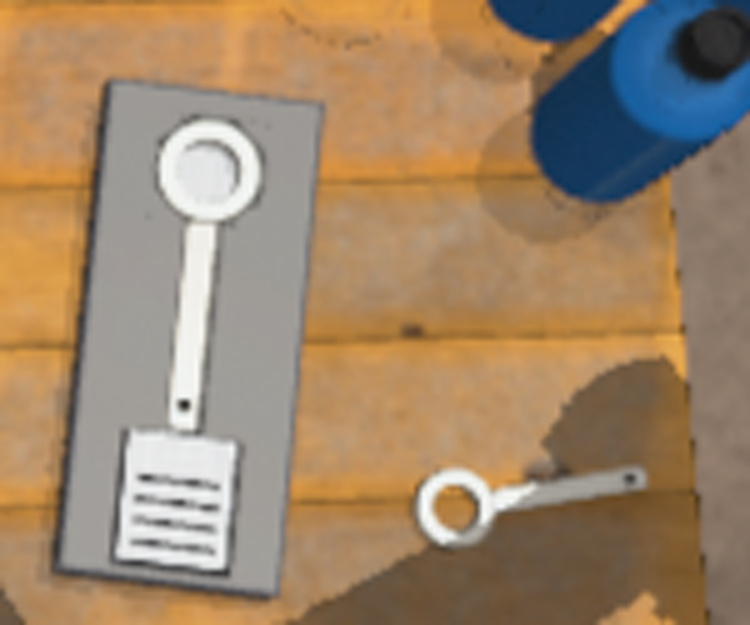

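View pics/c_st.png

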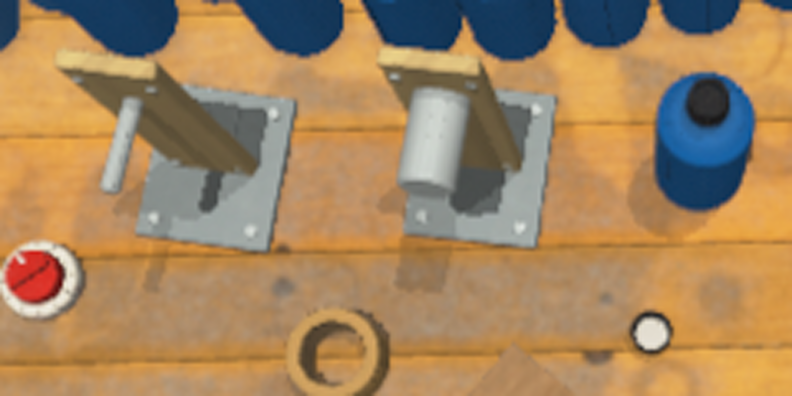

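Run:
```python
from h import *
c=load('top0')
P=lambda u,v,z:onz(c,360+u/5,200+v/5,z)[:2]
k=[P(*q,.04) for q in((107,80),(323,105),(276,595),(55,572))]
print(np.round(k,4)); print([np.linalg.norm(k[i]-k[(i+1)%4]) for i in range(4)])
ax=(k[0]+k[1]-k[2]-k[3]);ax/=np.linalg.norm(ax);print('axis',ax,np.degrees(np.arctan2(ax[1],ax[0])))
m=(k[0]+k[1])/2-ax*.099;print('origin',m, 'ring est',m+ax*.055,'pad',m-ax*.135)
print('ring',P(210,170,.04),'pad',P(177,502,.04),'hole',P(184,405,.036))
Q=lambda u,v,z:onz(c,110+u/3.3,165+v/3.3,z)
print('tip',Q(112,186,.2234),'root',Q(133,103,.215)); print('boardtop',Q(60,66,.28),Q(153,78,.28))
print('base corners',Q(135,235,.01),Q(270,249,.01),Q(297,98,.01))
print('stout boardtop',Q(381,65,.28),Q(478,72,.28),'base',Q(404,234,.01),Q(536,246,.01))
```

```text
[[ 0.6264 -0.2321]
 [ 0.6101 -0.3455]
 [ 0.3545 -0.3062]
 [ 0.3687 -0.1942]]
[np.float64(0.11449894383938068), np.float64(0.25863567890704164), np.float64(0.11291330893878768), np.float64(0.2604960821230419)]
axis [ 0.98889018 -0.14864793] -8.548580358979807
origin [ 0.52039297 -0.2740686 ] ring est [ 0.57478193 -0.28224423] pad [ 0.3868928  -0.25400113]
ring [ 0.5764941  -0.28404698] pad [ 0.40291081 -0.2581559 ] hole [ 0.45327764 -0.26478322]
tip [0.58114052 0.33273884 0.2234    ] root [0.64311351 0.32335078 0.215     ]
boardtop [0.65053855 0.3515006  0.28      ] [0.64066053 0.2888448  0.28      ]
base corners [0.59284084 0.38606489 0.01      ] [0.57857873 0.27570715 0.01      ] [0.70559972 0.25650671 0.01      ]
stout boardtop [0.64602567 0.13645761 0.28      ] [0.63957587 0.07152721 0.28      ] base [0.58845931 0.16682263 0.01      ] [0.57593097 0.05937811 0.01      ]
```

The right one is the tray wrench: it matches the 164 mm length, while the loose one is only about 105 mm. The left stand holds the slim peg. I'll move above the pad with the fingers shut.

```bash
python3 -m jog '[[-3.06,2.57,0,0,0,0],[-3.06,2.57,0,0,0,0],[-3.06,2.57,0,0,0,0],[-3.06,2.57,0,0,0,0],[-3.06,2.57,0,0,0,0]]' 0; python3 -c "
from h import *;st()"; python3 -m jog '[[-3.06,2.57,0,0,0,0],[-3.06,2.57,0,0,0,0],[-3.06,2.57,0,0,0,0],[-3.06,2.57,0,0,0,0],[-3.06,2.57,0,0,0,0]]' 0;python3 -c "
from h import *;st()"; python3 -m jog '[[0,0,2,0,0,6.5],[0,0,2,0,0,6.5],[0,0,2,0,0,6.5],[0,0,2,0,0,6.7],[0,0,0,0,0,0]]' 0;python3 -c "
from h import *;st()"
```

```text
time_s: 0.57
tcp_pos: [0.2966, -0.4251, 0.2222]
ee_rot: [[-0.953, -0.302, -0.0], [-0.302, 0.953, 0.0], [0.0, 0.0, -1.0]]
wrist_force: [0.7, -0.6, 1.0]
gripper_width: 0.706
t 0.5667 J [-37.1  11.7 -14.4  -0.  -64.  -35.3] p [ 0.2966 -0.4251  0.2222] F [ 0.7 -0.6  1. ] g 0.706
[[-9.532e-01 -3.023e-01 -3.000e-04]
 [-3.023e-01  9.532e-01  4.000e-04]
 [ 2.000e-04  5.000e-04 -1.000e+00]]
time_s: 0.98
tcp_pos: [0.4036, -0.2561, 0.2226]
ee_rot: [[-0.953, -0.303, 0.0], [-0.303, 0.953, 0.0], [-0.0, 0.0, -1.0]]
wrist_force: [1.4, -1.3, 0.1]
gripper_width: 0.326
t 0.9833 J [-12.9   7.6 -19.4  -0.  -63.  -59.5] p [ 0.4036 -0.2561  0.2226] F [ 1.4 -1.3  0.1] g 0.326
[[-9.53e-01 -3.03e-01  1.00e-04]
 [-3.03e-01  9.53e-01  1.00e-04]
 [-1.00e-04  0.00e+00 -1.00e+00]]
time_s: 1.4
tcp_pos: [0.4003, -0.2566, 0.1388]
ee_rot: [[-0.988, 0.151, -0.008], [0.151, 0.988, 0.003], [0.008, 0.002, -1.0]]
wrist_force: [0.2, 0.3, -0.7]
gripper_width: 0.017
t 1.4 J [-13.1  12.7 -26.5  -0.1 -51.3 -85.6] p [ 0.4003 -0.2566  0.1388] F [ 0.2  0.3 -0.7] g 0.017
[[-0.9884  0.1515 -0.0081]
 [ 0.1514  0.9885  0.0033]
 [ 0.0085  0.0021 -1.    ]]
```

```bash
python3 -m jog '[[-0.2,0,3,0,0,0],[-0.1,0,3,0,0,0],[0,0,2,0,0,0],[0,0,1,0,0,0],[0,0,0,0,0,0]]' 0;python3 -c "
from h import *;st();snap('top','top1')"
python3 - <<'E'
from h import *
from scipy.optimize import least_squares
D=[([-57.5,22.1,.4,-68.4],[.1892,-.5952,.2217]),([-37.1,11.7,-14.4,-64],[.2966,-.4251,.2222]),([-12.9,7.6,-19.4,-63],[.4036,-.2561,.2226]),([-13.1,12.7,-26.5,-51.3],[.4003,-.2566,.1388])]
def f(x):
    o,a,L1,L2,h=x;r=[]
    for (j1,j2,j3,j5),p in D:
        j1,j2,j3=np.radians([j1,j2,j3]);ph=j3-j2
        rr=a+L1*np.sin(j2)+L2*np.cos(ph)
        r+=[rr*np.cos(j1)+o*np.sin(j1)-p[0],rr*np.sin(j1)-o*np.cos(j1)-p[1],h+L1*np.cos(j2)+L2*np.sin(ph)-p[2]]
    return r
s=least_squares(f,[.16,0,.4,.4,.1]);print(s.x,np.round(s.fun,4))
E
```

```text
time_s: 1.82
tcp_pos: [0.4049, -0.2582, 0.0511]
ee_rot: [[-0.989, 0.146, -0.004], [0.146, 0.989, 0.001], [0.004, 0.0, -1.0]]
wrist_force: [-0.7, -0.4, 0.8]
gripper_width: 0.004
t 1.8167 J [-13.1  20.2 -31.9  -0.  -38.1 -85.3] p [ 0.4049 -0.2582  0.0511] F [-0.7 -0.4  0.8] g 0.004
[[-9.892e-01  1.465e-01 -4.300e-03]
 [ 1.465e-01  9.892e-01  1.100e-03]
 [ 4.500e-03  5.000e-04 -1.000e+00]]
top {'fx': 530.1744996892636, 'fy': 530.1744996892636, 'cx': 322.76295162497524, 'cy': 244.14016896390893}
[ 0.1597747  -0.00479823  0.56262586  0.42672106 -0.14113298] [ 0.0002  0.0005  0.0007 -0.0002  0.0006 -0.0001 -0.0008 -0.0001  0.0002
  0.0014 -0.0009 -0.0008]
```

```bash
python3 -c "
from h import *
crop('top1',340,180,520,330,4.4,'c1'); crop('top1',110,165,350,285,3.3,'c1b')"
```

```text
(no output)
```

View pics/c1.png

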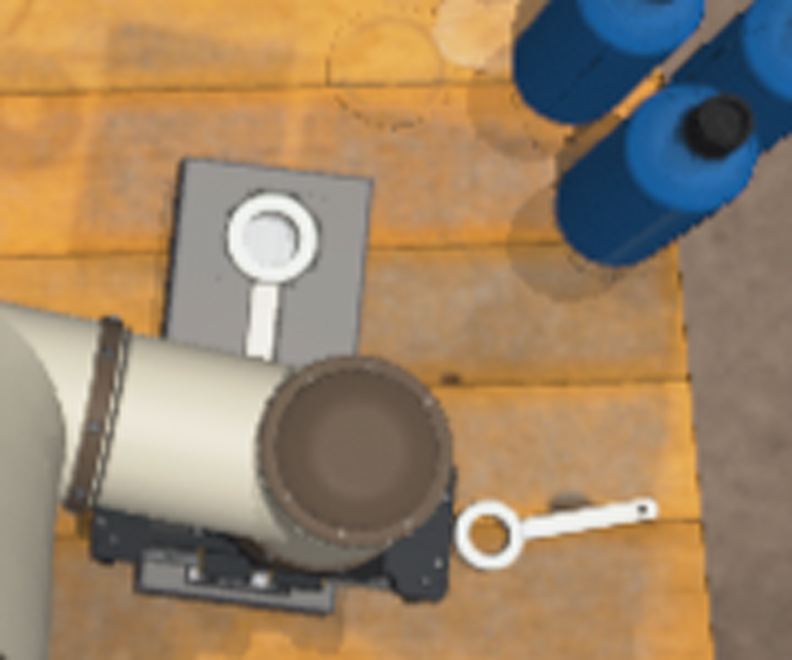

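```bash
python3 -m jog '[[0.1,0,0.6,0,0,0],[0,0,0.5,0,0,0],[0,0,0.4,0,0,0],[0,0,0.4,0,0,0],[0,0,0.3,0,0,0]]' 0|grep -v rot; python3 -m jog '[[0,0,0.3,0,0,0],[0,0,0.2,0,0,0],[0,0,0.2,0,0,0],[0,0,0,0,0,0],[0,0,0,0,0,0]]' 0|grep -v rot
```

```text
time_s: 2.28
tcp_pos: [0.4025, -0.258, 0.0317]
wrist_force: [-8.3, 1.2, 13.8]
gripper_width: 0.005
time_s: 2.7
tcp_pos: [0.401, -0.2578, 0.0245]
wrist_force: [-8.2, 1.1, 15.0]
gripper_width: 0.007
```

```bash
python3 -m jog '[[-0.1,0,0.2,0,0,0],[0,0,0.2,0,0,0],[0,0,0.2,0,0,0],[0,0,0.1,0,0,0],[0,0,0,0,0,0]]' 0|grep -v rot; python3 -c "
from h import *
snap('scene','scene2')
crop('scene2',280,260,480,410,4,'c2')"
```

```text
time_s: 3.12
tcp_pos: [0.4014, -0.258, 0.0232]
wrist_force: [-22.0, 12.0, 64.0]
gripper_width: 0.004
scene {'fx': 577.1316793009012, 'fy': 577.1316793009012, 'cx': 328.31373960544806, 'cy': 233.34741536525488}
```

View pics/c2.png

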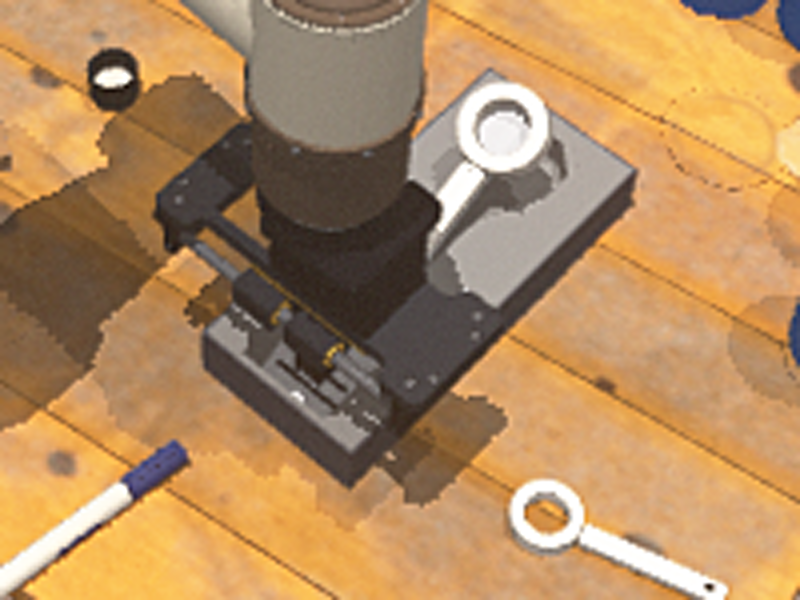

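The ring end is clear of the foam and the 64 N reading shows the rocker reached its stop. Now I'll lift away straight up.

```bash
python3 -m jog '[[0,0,-1,0,0,0],[0,0,-2,0,0,0],[0,0,-4,0,0,0],[0,0,-4,0,0,0],[0,0,-4,0,0,0]]' 8|grep -v rot; python3 -m jog '[[0,0,-2,0,0,0],[2,0,-1,0,0,0],[4,0,0,0,0,0],[4,0,0,0,0,0],[0,0,0,0,0,0]]' 8|grep -v rot;python3 -c "
from h import *
st()
snap('scene','scene3');snap('top','top3');snap('wrist','wrist3')
crop('scene3',280,260,480,410,4,'c3');crop('top3',360,200,510,325,5,'c3t')"
```

```text
time_s: 3.58
tcp_pos: [0.4057, -0.2583, 0.1688]
wrist_force: [1.7, 0.0, -0.1]
gripper_width: 0.299
time_s: 4.0
tcp_pos: [0.3002, -0.2416, 0.1961]
wrist_force: [0.0, 0.1, 0.4]
gripper_width: 0.679
t 4.0 J [-14.4  -0.6 -32.5  -0.1 -58.3 -84.2] p [ 0.3002 -0.2416  0.1961] F [0.  0.1 0.4] g 0.679
[[-0.9886  0.1508 -0.0026]
 [ 0.1508  0.9886  0.0029]
 [ 0.003   0.0024 -1.    ]]
scene {'fx': 577.1316793009012, 'fy': 577.1316793009012, 'cx': 328.31373960544806, 'cy': 233.34741536525488}
top {'fx': 530.1744996892636, 'fy': 530.1744996892636, 'cx': 322.76295162497524, 'cy': 244.14016896390893}
wrist {'fx': 424.6762794000421, 'fy': 424.6762794000421, 'cx': 318.641638084717, 'cy': 241.93754443381482}
```

View pics/c3.png

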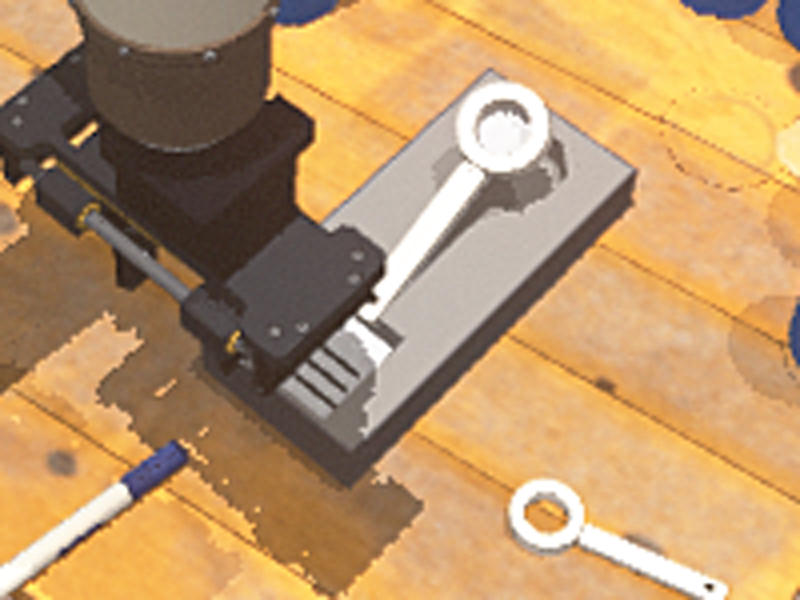

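View pics/c3t.png

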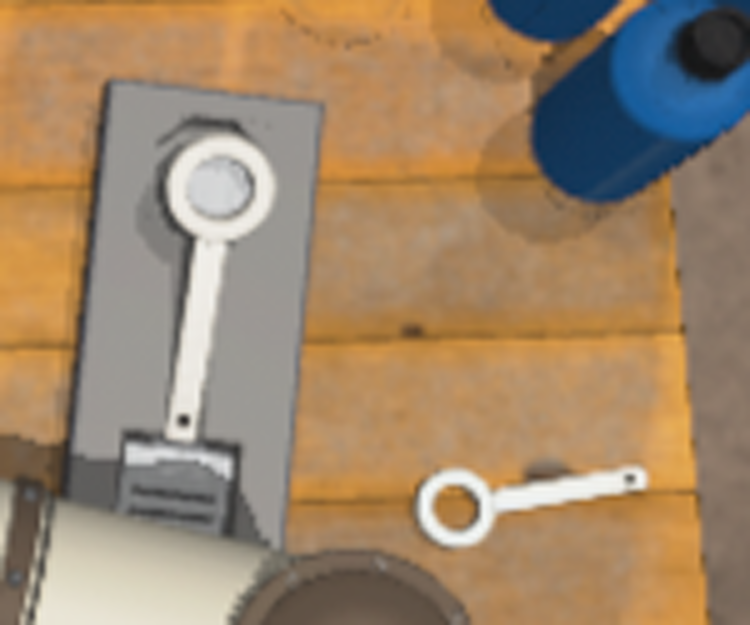

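View pics/wrist3.png

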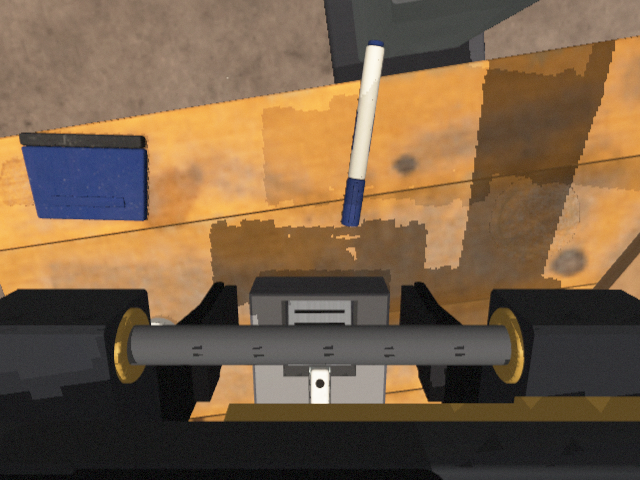

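View pics/scene3.png

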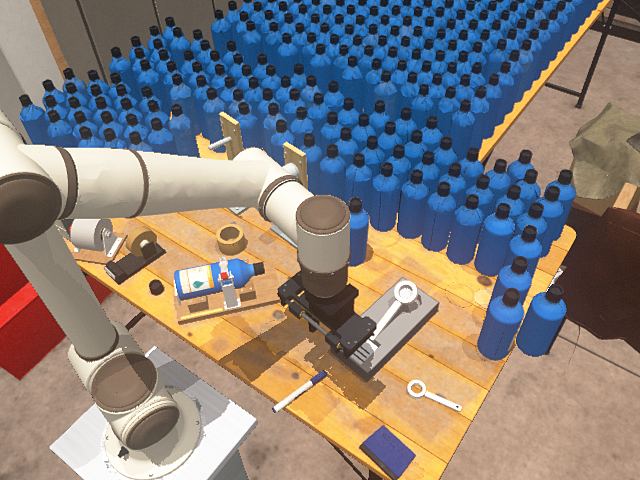

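Run:
```python
from h import *
a=load('scene3');b=load('top3')
r=tri([(a,405.75,292),(b,403.8,237.4)]);print('ring top-ish',r, proj(a,r),proj(b,r))
hl=onz(b,360+184/5,200+420/5,.04);print('tail hole',hl)
crop('scene3',190,90,320,190,6,'c3s');crop('top3',110,165,350,285,3.3,'c3u')
```

```text
ring top-ish [ 0.55787829 -0.28151994  0.09272316] [404.91716551 292.23699411] [404.35379522 236.82160057]
tail hole [ 0.44501855 -0.26384143  0.04      ]
```

View pics/c3s.png

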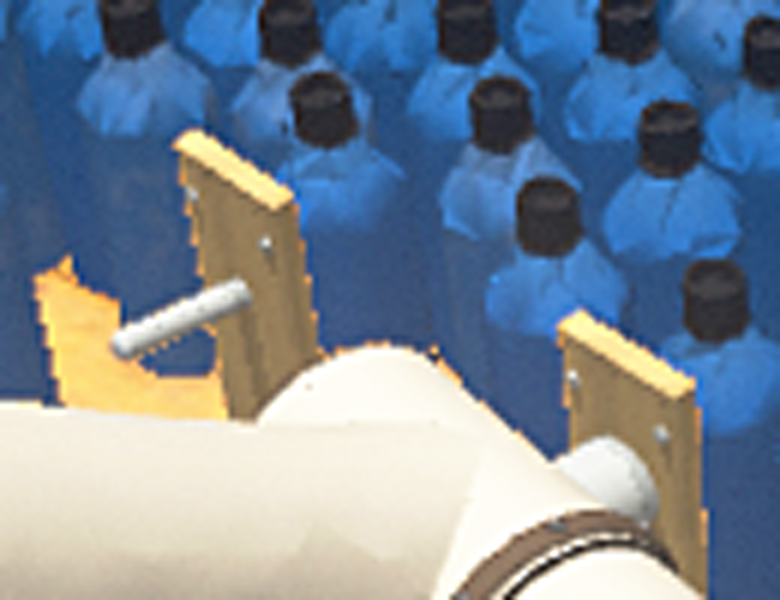

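View pics/c3u.png

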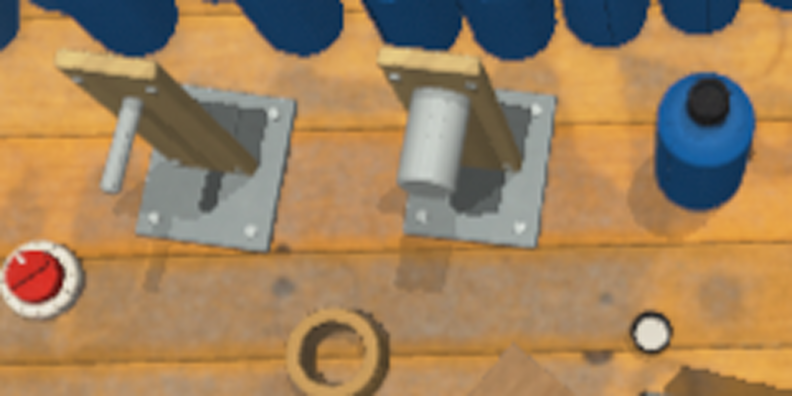

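```bash
python3 -m jog '[[0,0,-1,0,-6.5,0],[0,0,-1,0,-6.5,0],[0,0,-1,0,-6.5,0],[0,0,-1,0,-6.5,0],[0,0,0,0,0,0]]' 5 |grep -v rot
cat >> h.py <<'E'
import json
def rec():
    s=sense();open('samples.txt','a').write(json.dumps([list(map(float,s['joints'])),list(map(float,s['tcp_pos'])),np.array(s['ee_rot']).tolist()])+'\n')
E
python3 -c "
from h import *
st();rec()
a=load('scene3');b=load('top3')
t=tri([(a,210.3,147.5),(b,143.6,221.4)]);r=tri([(a,230,138.7),(b,150.3,195.9)]);print(t,r,t-r,np.linalg.norm(t-r))
for p in(t,r):print(proj(a,p),proj(b,p))"
```

```text
time_s: 4.57
tcp_pos: [0.2988, -0.242, 0.2365]
wrist_force: [0.9, 0.2, 0.2]
gripper_width: 0.623
t 4.5667 J [-18.4 -15.3 -40.1  -6.8 -39.4 -76. ] p [ 0.2988 -0.242   0.2365] F [0.9 0.2 0.2] g 0.623
[[-8.860e-01  1.503e-01  4.386e-01]
 [ 1.351e-01  9.886e-01 -6.600e-02]
 [-4.436e-01  8.000e-04 -8.962e-01]]
[0.58253114 0.33270519 0.22253983] [0.64545091 0.32230428 0.21448028] [-0.06291977  0.01040091  0.00805955] 0.06428088637461146
[209.65866867 147.58753657] [144.10549156 220.8609658 ]
[229.2900876  138.81302249] [150.86435142 195.29731391]
```

```bash
cat > kin.py <<'E'
import numpy as np,json
from scipy.optimize import least_squares
from scipy.spatial.transform import Rotation as Ro
E_=lambda a,t:Ro.from_euler(a,t,degrees=True).as_matrix()
S=[([-57.548,22.042,.453,0,-68.411,-14.817],[.189,-.596,.223]),([-37.1,11.7,-14.4,0,-64,-35.3],[.2966,-.4251,.2222]),([-12.9,7.6,-19.4,0,-63,-59.5],[.4036,-.2561,.2226]),([-13.1,12.7,-26.5,-.1,-51.3,-85.6],[.4003,-.2566,.1388]),([-13.1,20.2,-31.9,0,-38.1,-85.3],[.4049,-.2582,.0511]),([-14.4,-.6,-32.5,-.1,-58.3,-84.2],[.3002,-.2416,.1961])]
for l in open('samples.txt'):
    j,p,R=json.loads(l);S.append((j,p,np.array(R)))
C=np.array([[0,0,1.],[0,-1,0],[1,0,0]])  # columns: tool axes in last link
def fk(j,x,s4=1):
    o,a,L1,L2,h0,d,e,f,b=x
    R=E_('z',j[0]);p=R@[a,-o,h0]
    R=R@E_('y',j[1]);p=p+R@[0,0,L1]
    R=R@E_('y',-j[2]);p=p+R@[L2,0,b]
    R=R@E_('x',s4*j[3])@E_('y',-j[4]);p=p+R@[d,-e,f]
    R=R@E_('x',-j[5])@C
    return p,R
def fit(s4):
    def g(x):
        r=[]
        for q in S:
            p,R=fk(q[0],x,s4);r+=list(p-q[1])
        return np.r_[r,(x-X0)*1e-3]
    X0=np.array([.16,0,.56,.427,.16,.3,0,0,0]);s=least_squares(g,X0);return s
if __name__=='__main__':
    for s4 in(1,-1):
        s=fit(s4);print(s4,np.round(s.x,4),np.abs(s.fun[:-9]).max())
        for q in S:
            if len(q)>2: print(Ro.from_matrix(fk(q[0],s.x,s4)[1].T@q[2]).as_rotvec(degrees=True))
    print(fk(S[0][0],s.x)[1])
E
python3 kin.py
```

```text
1 [ 0.8162 -0.1203  0.5305  0.4175  0.2252  0.3373 -0.6626  0.1344 -0.0035] 0.03176235254486526
[ -5.09486855  -8.48298943 100.3902953 ]
-1 [ 0.0802  0.0161  0.5655  0.4235  0.1482  0.2937  0.0797 -0.0178  0.    ] 0.00041677283907912144
[1.69322952e-14 5.75789965e-15 9.00000000e+01]
[[ 3.02952105e-01 -9.53005783e-01 -7.61990819e-17]
 [-9.53005783e-01 -3.02952105e-01  1.34823884e-16]
 [-8.28227832e-17  2.19090148e-17 -1.00000000e+00]]
```

```bash
cat >> kin.py <<'E'
LO=np.array([-179.83,-69.29,-61.27,-181.25,-171.15,-177.46]);HI=np.array([179.83,118.12,80.66,117.63,-9.14,177.46])
Z90=E_('z',90)
def FK(j,x): p,R=fk(j,x,-1);return p,R@Z90
def IK(p,R,x,j0):
    def g(j):
        P,Q=FK(j,x);return np.r_[(P-p)*1000,Ro.from_matrix(Q.T@R).as_rotvec(degrees=True)*3]
    s=least_squares(g,np.clip(j0,LO+.1,HI-.1),bounds=(LO,HI));return s.x,np.abs(s.fun).max()
E
python3 - <<'E'
from kin import *
x=fit(-1).x
yaw=np.radians(-9);f=np.array([np.cos(yaw),np.sin(yaw),0]);l=np.array([-f[1],f[0],0]);up=np.array([0,0,1.])
tip=np.array([.5825,.3327,.2225])
for th in(0,15,26,40,50):
  t=np.radians(th);tz=f*np.cos(t)-up*np.sin(t);ty=l
  R=np.c_[np.cross(ty,tz),ty,tz]
  for back,nm in((0.02,'pre'),(-.045,'in')):
    ring=tip-f*back-up*.003
    p=ring-up*(.055+.01)+f*.008   # tcp at wrench y=-10
    best=[]
    for j4 in(-170,-120,-60,0,60,110):
      for j5 in(-30,-90):
        j,e=IK(p,R,x,[20,30,-20,j4,j5,-80]);best.append((round(e,2),tuple(np.round(j,0))))
    best.sort();print(th,nm,best[0],best[1])
    print('     ',[b for b in best if b[0]<.5 and b[1]!=best[0][1]][:3])
E
```

```text
0 pre (np.float64(108.86), (np.float64(29.0), np.float64(43.0), np.float64(-52.0), np.float64(-181.0), np.float64(-95.0), np.float64(90.0))) (np.float64(108.86), (np.float64(29.0), np.float64(43.0), np.float64(-52.0), np.float64(-181.0), np.float64(-95.0), np.float64(90.0)))
      []
0 in (np.float64(100.3), (np.float64(26.0), np.float64(43.0), np.float64(-45.0), np.float64(-181.0), np.float64(-88.0), np.float64(90.0))) (np.float64(100.3), (np.float64(26.0), np.float64(43.0), np.float64(-45.0), np.float64(-181.0), np.float64(-88.0), np.float64(90.0)))
      []
15 pre (np.float64(103.6), (np.float64(29.0), np.float64(29.0), np.float64(-49.0), np.float64(-181.0), np.float64(-60.0), np.float64(80.0))) (np.float64(103.6), (np.float64(29.0), np.float64(29.0), np.float64(-49.0), np.float64(-181.0), np.float64(-60.0), np.float64(80.0)))
      []
15 in (np.float64(95.9), (np.float64(26.0), np.float64(31.0), np.float64(-43.0), np.float64(-181.0), np.float64(-56.0), np.float64(81.0))) (np.float64(95.9), (np.float64(26.0), np.float64(31.0), np.float64(-43.0), np.float64(-181.0), np.float64(-56.
[... 1032 characters left out ...]
64(52.86), (np.float64(50.0), np.float64(24.0), np.float64(-19.0), np.float64(48.0), np.float64(-38.0), np.float64(-177.0)))
      []
50 pre (np.float64(36.44), (np.float64(54.0), np.float64(21.0), np.float64(-23.0), np.float64(40.0), np.float64(-40.0), np.float64(-177.0))) (np.float64(36.44), (np.float64(54.0), np.float64(21.0), np.float64(-23.0), np.float64(40.0), np.float64(-40.0), np.float64(-177.0)))
      []
50 in (np.float64(28.65), (np.float64(49.0), np.float64(25.0), np.float64(-19.0), np.float64(44.0), np.float64(-38.0), np.float64(-177.0))) (np.float64(28.65), (np.float64(49.0), np.float64(25.0), np.float64(-19.0), np.float64(44.0), np.float64(-38.0), np.float64(-177.0)))
      []
```

```bash
cat > ik.py <<'E'
from kin import *
x=fit(-1).x
def frame(yawdeg,th,flip):
  yaw=np.radians(yawdeg);f=np.array([np.cos(yaw),np.sin(yaw),0]);l=np.array([-f[1],f[0],0])*(-1 if flip else 1);up=np.array([0,0,1.])
  t=np.radians(th);tz=f*np.cos(t)-up*np.sin(t)
  return np.c_[np.cross(l,tz),l,tz],f,up
def sols(p,R):
    out={}
    for j1 in(5,50):
     for j4 in(-170,-110,-50,0,60,110):
      for j5 in(-30,-80,-120):
       for j6 in(-90,0,90):
        j,e=IK(p,R,x,[j1,30,-20,j4,j5,j6])
        if e<.5: out[tuple(np.round(j).astype(int).tolist())]=1
    return list(out)
E
cat > t1.py <<'E'
from ik import *
tip=np.array([.5825,.3327,.2225])
for flip in(0,1):
 for th in(0,26,45):
  R,f,up=frame(-9,th,flip)
  for back,nm in((0.02,'pre'),(-.045,'in')):
    ring=tip-f*back-up*.003
    p=ring-up*(.055+.01)+f*.008
    print(flip,th,nm,sols(p,R))
for flip in (0,1):
  for th in (64,90):
    R,f,up=frame(-8.6,th,flip); print('grasp',flip,th,sols(np.array([.501,-.272,.05]),R))
E
python3 t1.py
```

```text
0 0 pre [(60, 43, -48, 111, -90, 89)]
0 0 in []
0 26 pre [(59, 28, -44, 103, -59, 109)]
0 26 in [(51, 30, -39, 108, -55, 112)]
0 45 pre [(57, 22, -37, 79, -41, 137)]
0 45 in [(51, 25, -31, 81, -38, 141)]
1 0 pre [(60, 43, -48, 111, -90, -91)]
1 0 in []
1 26 pre [(59, 28, -44, 103, -59, -71)]
1 26 in [(51, 30, -39, 108, -55, -68)]
1 45 pre [(57, 22, -37, 79, -41, -43)]
1 45 in [(51, 25, -31, 81, -38, -39)]
grasp 0 64 [(-14, 20, -34, -15, -10, -70)]
grasp 0 90 [(-12, 27, -19, 0, -43, -86)]
grasp 1 64 [(-14, 20, -34, -15, -10, 110)]
grasp 1 90 [(-12, 27, -19, 0, -43, 94)]
```

```bash
python3 -m jog '[[0,0,1,0,6.5,0],[0,0,1,0,6.5,0],[0,0,1,0,6.5,0],[0,0,1,0,6.5,0],[0,0,0,0,0,-7.1]]' 6 >/dev/null
for i in 1 2 3; do :; done
python3 -m jog '[[0,0,0,0,0,-7.1],[0,0,0,0,0,-7.1],[0,0,0,0,0,-7.1],[0,0,0,0,0,-7.1],[0,0,0,0,0,-7.1]]' >/dev/null
python3 -m jog '[[0,0,0,0,0,-7.1],[0,0,0,0,0,-7.1],[0,0,0,0,0,-7.1],[0,0,0,0,0,-7.1],[0,0,0,0,0,-7.1]]' >/dev/null
python3 -m jog '[[0,0,0,0,0,-7.1],[0,0,0,0,0,-7.1],[0,0,0,0,0,-7.1],[0,0,0,0,0,-7.1],[0,0,0,0,0,-7.1]]' >/dev/null
python3 -m jog '[[0,0,0,0,0,-7.1],[0,0,0,0,0,-7.1],[0,0,0,0,0,-7.1],[0,0,0,0,0,-7.1],[0,0,0,0,0,-7.1]]' >/dev/null
python3 -c "
from h import *
st();rec()"
```

```text
t 6.65 J [-14.2   0.5 -31.2   0.  -58.4  65.2] p [ 0.313  -0.2445  0.1975] F [ 0.1 -0.2 -0.1] g 0.688
[[ 7.763e-01 -6.303e-01 -1.000e-03]
 [-6.303e-01 -7.763e-01 -3.000e-04]
 [-6.000e-04  9.000e-04 -1.000e+00]]
```

```bash
python3 -m jog '[[0,0,0,0,0,-7],[0,0,0,0,0,-7],[0,0,0,0,0,-7],[0,0,0,0,0,-7],[0,0,0,0,0,-2.5]]' >/dev/null
python3 -m jog '[[3.9,0,0,0,0,0],[3.9,0,0,0,0,0],[3.9,0,0,0,0,0],[3.9,0,0,0,0,0],[3.9,0,0,0,0,0]]' >/dev/null
python3 -m jog '[[0,0,2,0,0,0],[0,0,2,0,0,0],[0,0,2,0,0,0],[0,0,0,0,0,0],[0,0,0,0,0,0]]' >/dev/null
python3 -c "
from h import *
st();rec();snap('wrist','w4');snap('scene','s4');crop('s4',300,230,480,380,4.4,'c4')"
```

```text
t 7.9 J [-12.4  21.6 -13.6   0.  -55.   93.4] p [ 0.5046 -0.2746  0.1361] F [-0.   0.3  0.6] g 0.686
[[ 9.879e-01 -1.551e-01 -3.700e-03]
 [-1.551e-01 -9.879e-01  1.000e-04]
 [-3.600e-03  4.000e-04 -1.000e+00]]
wrist {'fx': 424.6762794000421, 'fy': 424.6762794000421, 'cx': 318.641638084717, 'cy': 241.93754443381482}
scene {'fx': 577.1316793009012, 'fy': 577.1316793009012, 'cx': 328.31373960544806, 'cy': 233.34741536525488}
```

View pics/w4.png

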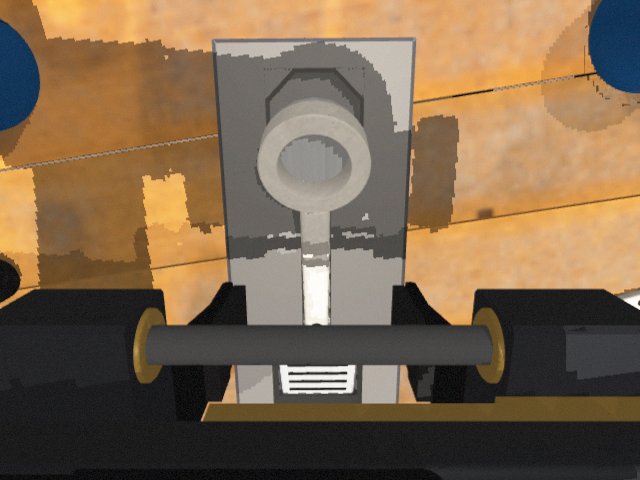

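View pics/c4.png

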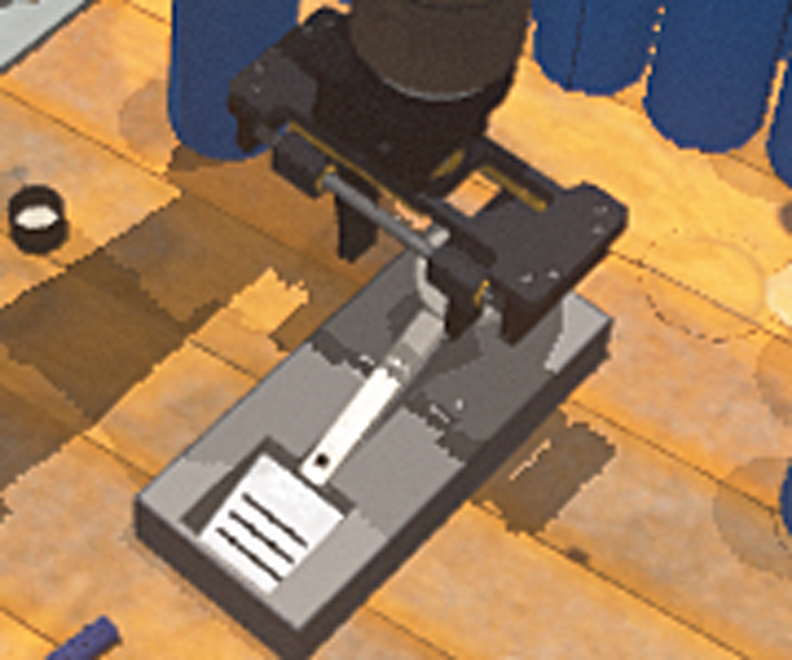

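```bash
python3 -m jog '[[0,0,3,0,0,0],[0,0,3,0,0,0],[0,0,2,0,0,0],[0,0,0.9,0,0,0],[0,0,0,0,0,0]]' 6 |grep -v rot
python3 -c "
from h import *
st();rec();snap('wrist','w5');snap('scene','s5');crop('s5',300,230,480,380,4.4,'c5')"
```

```text
time_s: 8.42
tcp_pos: [0.5038, -0.2745, 0.0478]
wrist_force: [0.3, 0.4, -0.6]
gripper_width: 0.685
t 8.4167 J [-12.4  27.7 -19.    0.  -43.5  93.4] p [ 0.5038 -0.2745  0.0478] F [ 0.3  0.4 -0.6] g 0.685
[[ 9.878e-01 -1.557e-01 -2.000e-03]
 [-1.557e-01 -9.878e-01  3.000e-04]
 [-2.000e-03 -0.000e+00 -1.000e+00]]
wrist {'fx': 424.6762794000421, 'fy': 424.6762794000421, 'cx': 318.641638084717, 'cy': 241.93754443381482}
scene {'fx': 577.1316793009012, 'fy': 577.1316793009012, 'cx': 328.31373960544806, 'cy': 233.34741536525488}
```

View pics/w5.png

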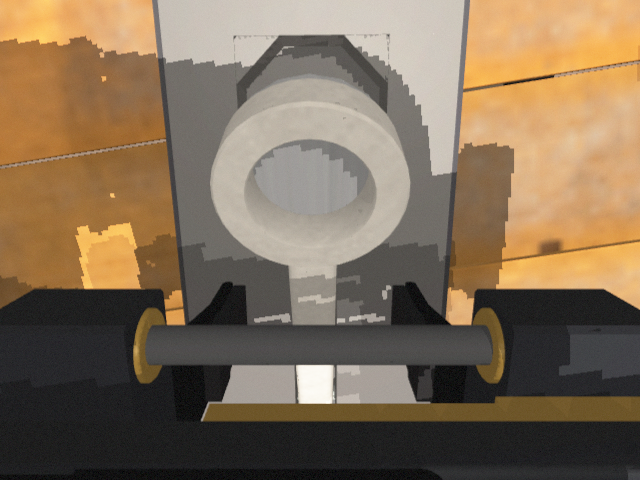

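View pics/c5.png

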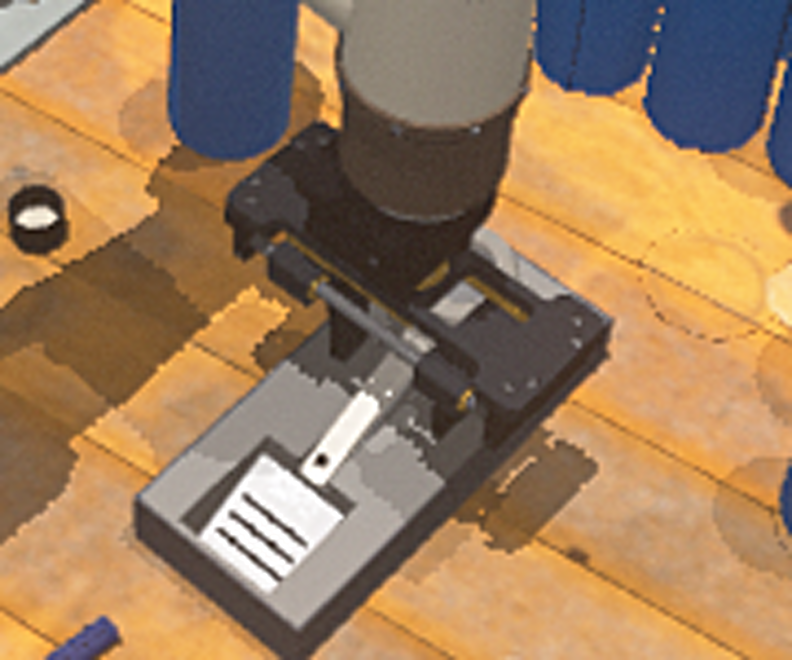

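The bar lies between the fingers, about 1 mm off centre. Closing.

```bash
python3 -m jog '[[0,0,0,0,0,0],[0,0,0,0,0,0],[0,0,0,0,0,0],[0,0,0,0,0,0],[0,0,0,0,0,0]]' 0 >/dev/null;python3 -m jog '[[0,0,0,0,0,0],[0,0,0,0,0,0],[0,0,0,0,0,0],[0,0,0,0,0,0],[0,0,0,0,0,0]]' 0 
python3 -c "
from h import *
snap('wrist','w6')"
```

```text
time_s: 9.35
tcp_pos: [0.5042, -0.2738, 0.0485]
ee_rot: [[0.988, -0.156, -0.0], [-0.156, -0.988, 0.001], [-0.0, -0.001, -1.0]]
wrist_force: [0.8, 4.1, 1.1]
gripper_width: 0.182
wrist {'fx': 424.6762794000421, 'fy': 424.6762794000421, 'cx': 318.641638084717, 'cy': 241.93754443381482}
```

View pics/w6.png

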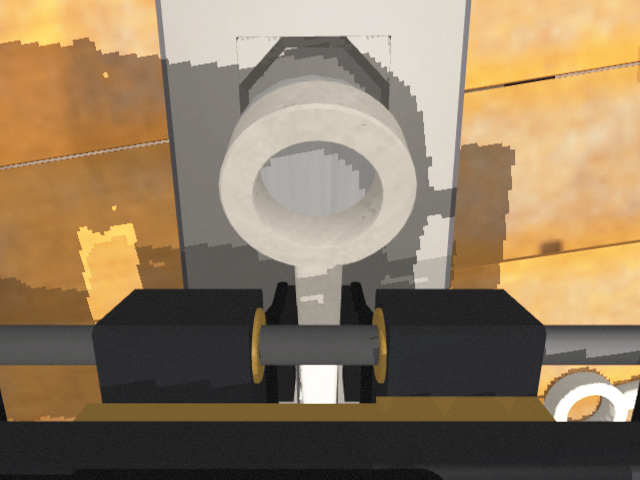

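```bash
python3 -m jog '[[0,0,-0.5,0,0,0],[0,0,-1,0,0,0],[0,0,-2,0,0,0],[0,0,-3,0,0,0],[0,0,-3,0,0,0]]' 0 |grep -v rot;python3 -m jog '[[0,0,-4,0,0,0],[0,0,-4,0,0,0],[0,0,-4,0,0,0],[0,0,-4,0,0,0],[0,0,-3,0,0,0]]' 0 |grep -v rot
python3 -c "
from h import *
rec();snap('wrist','w7');snap('scene','s7')"
```

```text
time_s: 9.82
tcp_pos: [0.5034, -0.2753, 0.1449]
wrist_force: [0.9, -0.3, -1.8]
gripper_width: 0.18
time_s: 10.23
tcp_pos: [0.5038, -0.2759, 0.3391]
wrist_force: [0.6, -0.3, -1.5]
gripper_width: 0.179
wrist {'fx': 424.6762794000421, 'fy': 424.6762794000421, 'cx': 318.641638084717, 'cy': 241.93754443381482}
scene {'fx': 577.1316793009012, 'fy': 577.1316793009012, 'cx': 328.31373960544806, 'cy': 233.34741536525488}
```

View pics/w7.png

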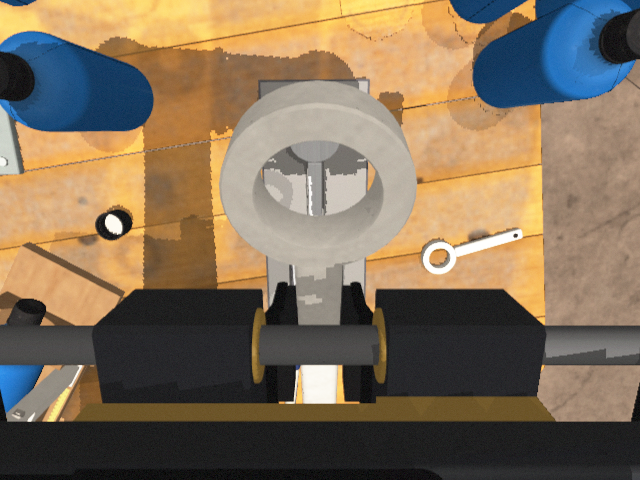

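View pics/s7.png

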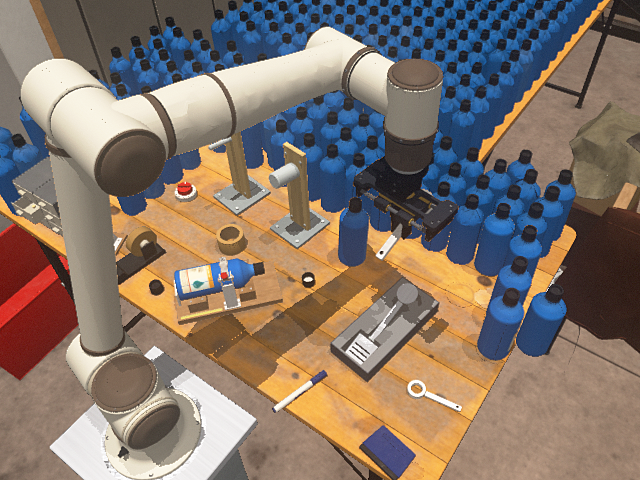

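```bash
cat > t2.py <<'E'
from ik import *
from h import sense,load,proj
print(np.round(x,4),np.abs(fit(-1).fun[:-9]).max())
s=sense();R0=np.array(s['ee_rot']);p0=np.array(s['tcp_pos']);j=np.array(s['joints'])
rt=np.array([.0547,0,-.0423])
c=load('w7');print('ring px',proj(c,p0+R0@rt))
tip=np.array([.5825,.3327,.2225])
R1,f,up=frame(-8.7,25.8,1)
def tcp(R,ring): return ring-R@rt
pre=tcp(R1,tip-f*.03-up*.003)
print('tool delta check',R0@[1,0,0],'pre',pre)
print(R1)
rv=Ro.from_matrix(R0.T@R1).as_rotvec(degrees=True);print('rotvec tool',rv)
# path: A current->B (0.42,.3? ) 
def seg(pa,pb,Ra,Rb,n,j):
    rv=Ro.from_matrix(Ra.T@Rb).as_rotvec()
    for k in range(1,n+1):
        p=pa+(pb-pa)*k/n;R=Ra@Ro.from_rotvec(rv*k/n).as_matrix()
        jn,e=IK(p,R,x,j);print(k,np.round(jn,0).astype(int).tolist(),round(e,2),'max dj',round(np.abs(jn-j).max(),0));j=jn
    return j
B=np.array([.40,.0,.36]);Cc=pre+np.array([-.05,0,.10])
jj=seg(p0,B,R0,R0,4,j);print()
jj=seg(B,Cc,R0,R0,4,jj);print()
jj=seg(Cc,Cc,R0,R1,8,jj);print()
jj=seg(Cc,pre,R1,R1,3,jj)
jj=seg(pre,pre+f*.06-up*.007,R1,R1,3,jj)
E
python3 t2.py
```

```text
[ 0.097   0.02    0.5653  0.423   0.1453  0.2908  0.0629 -0.0211 -0.    ] 0.0004090122773936222
ring px [322.31645215 190.62135492]
tool delta check [ 0.98761424 -0.15624208  0.01437103] pre [0.56695726 0.33507837 0.15184229]
[[ 0.43022328 -0.15126082  0.8899596 ]
 [-0.06583341 -0.98849389 -0.13618296]
 [ 0.90031877 -0.         -0.4352311 ]]
rotvec tool [ 0.40540023 63.37698733 -0.10824286]
1 [-5, 8, -2, 0, -80, 86] 0.0 max dj 7.0
2 [3, 3, -7, 0, -80, 78] 0.0 max dj 8.0
3 [13, -2, -11, 1, -81, 68] 0.0 max dj 10.0
4 [24, -6, -13, 1, -82, 57] 0.0 max dj 11.0

1 [33, -1, -13, 1, -78, 48] 0.0 max dj 9.0
2 [40, 5, -10, 1, -74, 41] 0.0 max dj 7.0
3 [45, 12, -5, 1, -72, 36] 0.0 max dj 7.0
4 [48, 20, 1, 1, -71, 32] 0.0 max dj 8.0

1 [52, 17, -4, 9, -65, 26] 0.0 max dj 8.0
2 [55, 15, -10, 18, -59, 17] 0.0 max dj 9.0
3 [59, 13, -16, 28, -55, 7] 0.0 max dj 11.0
4 [62, 12, -22, 40, -52, -5] 0.0 max dj 12.0
5 [65, 11, -28, 53, -51, -19] 0.0 max dj 13.0
6 [67, 12, -34, 65, -53, -32] 0.0 max dj 13.0
7 [69, 13, -38, 76, -57, -44] 0.0 max dj 12.0
8 [70, 16, -42, 85, -62, -54] 0.0 max dj 11.0

1 [67, 20, -43, 90, -61, -60] 0.0 max dj 5.0
2 [65, 24, -43, 95, -60, -65] 0.0 max dj 5.0
3 [62, 28, -43, 100, -60, -70] 0.0 max dj 5.0
1 [60, 29, -42, 102, -59, -69] 0.0 max dj 2.0
2 [57, 30, -40, 104, -58, -69] 0.0 max dj 2.0
3 [55, 31, -39, 106, -57, -68] 0.0 max dj 2.0
```

```bash
python3 -m jog '[[-1.46,-2.57,-0.2,0,0,0],[-1.46,-2.57,-0.2,0,0,0],[-1.46,-2.57,-0.2,0,0,0],[-1.46,-2.57,-0.2,0,0,0],[-1.46,-2.57,-0.2,0,0,0]]' >/dev/null
python3 -m jog '[[-1.46,-2.57,-0.2,0,0,0],[-1.46,-2.57,-0.2,0,0,0],[-1.46,-2.57,-0.2,0,0,0],[-1.46,-2.57,-0.2,0,0,0],[-1.46,-2.57,-0.2,0,0,0]]' 
python3 -m jog '[[0.63,-3.49,0,0,0,0],[0.63,-3.49,0,0,0,0],[0.63,-3.49,0,0,0,0],[0.63,-3.49,0,0,0,0],[0.63,-3.49,0,0,0,0]]' >/dev/null
python3 -m jog '[[0.63,-3.49,0,0,0,0],[0.63,-3.49,0,0,0,0],[0.63,-3.49,0,0,0,0],[0.63,-3.49,0,0,0,0],[0.63,-3.49,0,0,0,0]]' 
python3 -c "
from h import *
st();rec();snap('scene','s8')"
```

```text
time_s: 11.17
tcp_pos: [0.3988, 0.0023, 0.3538]
ee_rot: [[0.988, -0.157, 0.0], [-0.157, -0.988, -0.001], [0.001, 0.001, -1.0]]
wrist_force: [0.4, 0.3, -0.7]
gripper_width: 0.176
time_s: 12.0
tcp_pos: [0.5171, 0.3376, 0.3536]
ee_rot: [[0.988, -0.156, 0.0], [-0.156, -0.988, -0.001], [0.0, 0.001, -1.0]]
wrist_force: [0.2, -0.1, -0.6]
gripper_width: 0.18
t 12.0 J [ 48.2  18.2  13.1   0.1 -85.   32.8] p [0.5171 0.3376 0.3536] F [ 0.2 -0.1 -0.6] g 0.18
[[ 9.877e-01 -1.564e-01  3.000e-04]
 [-1.564e-01 -9.877e-01 -1.100e-03]
 [ 4.000e-04  1.100e-03 -1.000e+00]]
scene {'fx': 577.1316793009012, 'fy': 577.1316793009012, 'cx': 328.31373960544806, 'cy': 233.34741536525488}
```

View pics/s8.png

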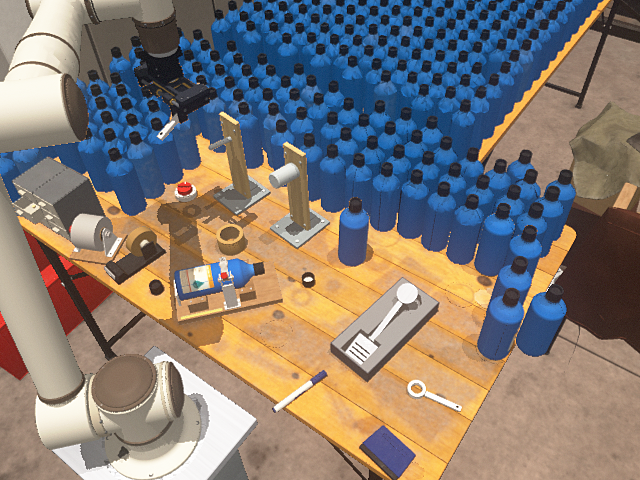

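Run:
```python
from h import *
c=load('top3')
for u,v,z in [(100,298,.1),(100,250,.1),(102,207,.1),(45,288,.213),(42,243,.213),(122,249,.05),(38,204,.213),(69,367,.1),(115,355,.1),(145,325,.08)]: print((u,v),np.round(onz(c,u,v,z),3))
crop('top3',0,150,240,390,2.5,'c8')
```

```text
(100, 298) [0.421 0.475 0.1  ]
(100, 250) [0.541 0.482 0.1  ]
(102, 207) [0.652 0.484 0.1  ]
(45, 288) [0.434 0.553 0.213]
(42, 243) [0.538 0.568 0.213]
(122, 249) [0.552 0.447 0.05 ]
(38, 204) [0.631 0.585 0.213]
(69, 367) [0.257 0.54  0.1  ]
(115, 355) [0.282 0.431 0.1  ]
(145, 325) [0.353 0.369 0.08 ]
```

View pics/c8.png

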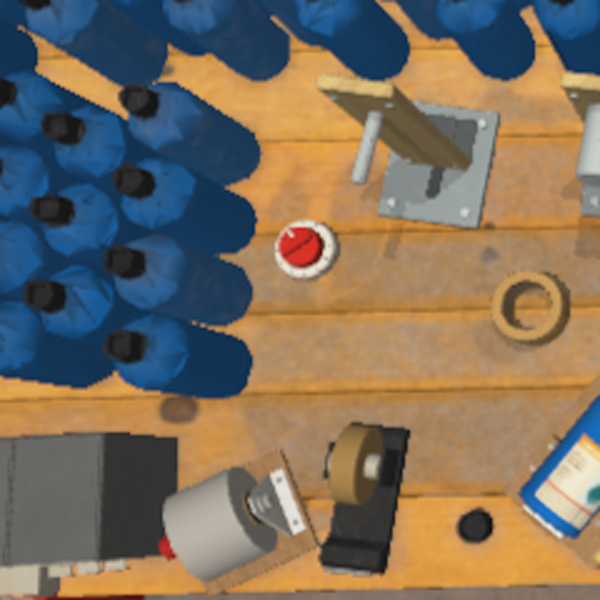

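```bash
python3 -m jog '[[0,0,0,0,5.5,0],[0,0,0,0,5.5,0],[0,0,0,0,5.5,0],[0,0,0,0,5.5,0],[0,0,0,0,5.5,0]]' >/dev/null
python3 -m jog '[[0,0,0,0,5.5,0],[0,0,0,0,5.5,0],[0,0,0,0,5.5,0],[0,0,0,0,5.5,0],[0,0,0,0,5.5,0]]' 
python3 -m jog '[[0,0,0,0,5,0],[0,0,0,0,3.4,0],[0,0,0,0,0,0],[0,0,0,0,0,0],[0,0,0,0,0,0]]' >/dev/null
python3 -c "
from h import *
st();rec();snap('scene','s9');snap('top','t9');crop('s9',60,40,300,220,3.3,'c9');crop('t9',60,150,240,285,4.4,'c9t')"
```

```text
time_s: 12.88
tcp_pos: [0.5155, 0.3367, 0.3538]
ee_rot: [[0.563, -0.153, 0.812], [-0.088, -0.988, -0.126], [0.822, -0.001, -0.57]]
wrist_force: [1.3, 0.3, 0.4]
gripper_width: 0.184
t 13.3 J [ 56.8   6.6 -44.8  90.5 -54.6 -45.8] p [0.5171 0.3368 0.3545] F [ 0.7 -0.1 -1.4] g 0.184
[[ 0.4426 -0.1567  0.8829]
 [-0.0717 -0.9876 -0.1394]
 [ 0.8938 -0.0016 -0.4484]]
scene {'fx': 577.1316793009012, 'fy': 577.1316793009012, 'cx': 328.31373960544806, 'cy': 233.34741536525488}
top {'fx': 530.1744996892636, 'fy': 530.1744996892636, 'cx': 322.76295162497524, 'cy': 244.14016896390893}
```

View pics/c9.png

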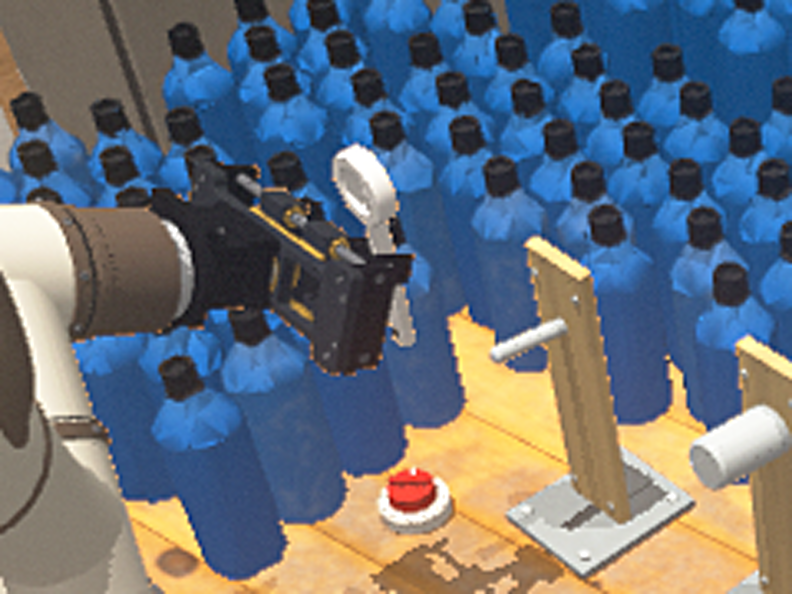

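View pics/t9.png

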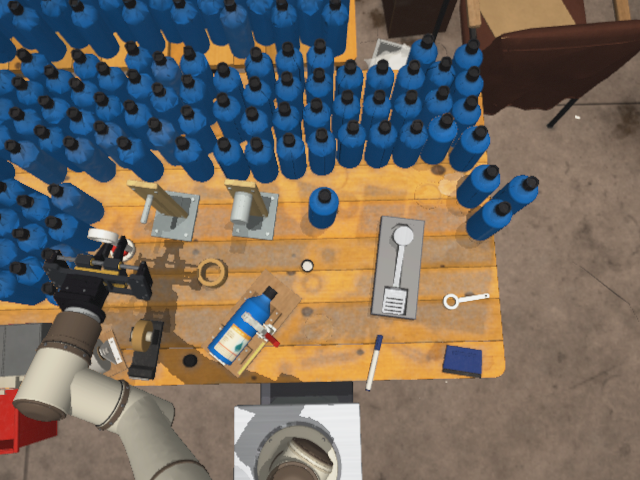

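```bash
python3 -c "
from h import *
crop('s9',190,110,270,170,9,'d1');crop('t9',115,165,215,240,8,'d2');crop('t9',70,215,150,275,9,'d3');crop('s9',120,70,220,150,8,'d4')"
```

```text
(no output)
```

View pics/d1.png

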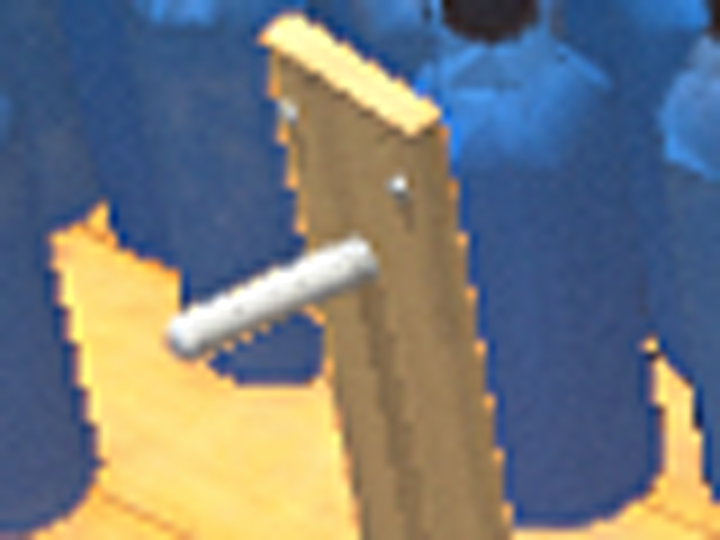

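View pics/d2.png

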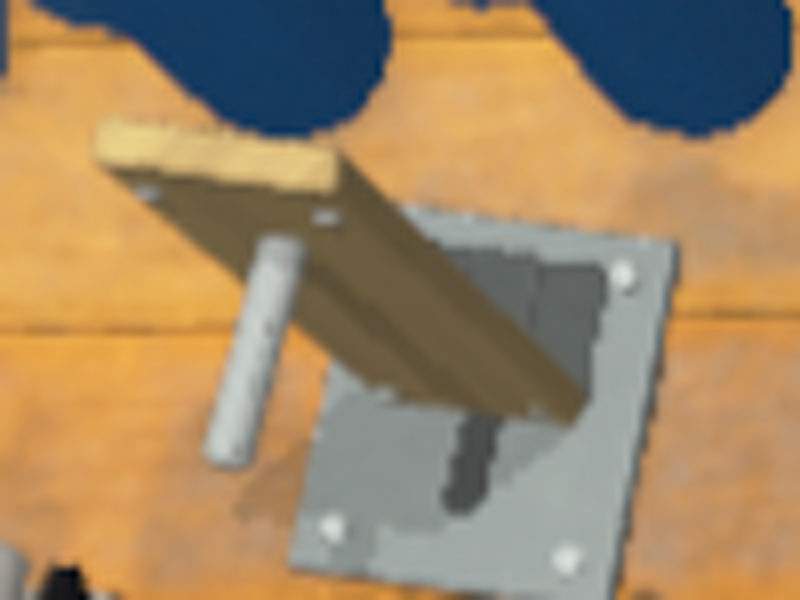

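View pics/d3.png

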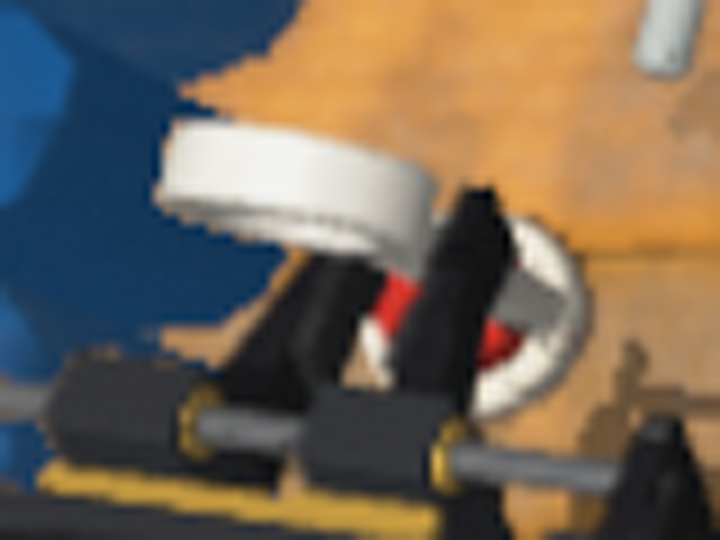

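View pics/d4.png

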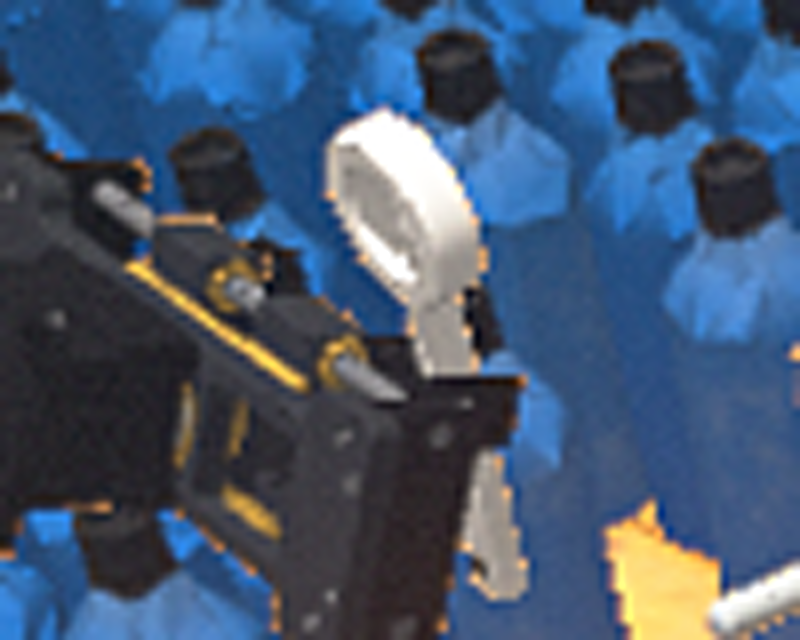

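```bash
cat > t3.py <<'E'
from ik import *
from h import *
a=load('s9');b=load('t9');p=np.array([.5171,.3368,.3545])
R=np.array([[.4426,-.1567,.8829],[-.0717,-.9876,-.1394],[.8938,-.0016,-.4484]])
rt=np.array([.0547,0,-.0423]);r=p+R@rt
print('pred',r,proj(a,r),proj(b,r),'tri',tri([(a,170.8,95.8),(b,103,236.1)]))
# predicted silhouettes of ring & wrench
t0=np.radians(25.8)
wy=R@[np.cos(t0),0,-np.sin(t0)];wz=R@[-np.sin(t0),0,-np.cos(t0)];wx=np.cross(wy,wz)
print('wy',wy,'wz',wz)
for nm,c,f in(('s',a,'s9'),('t',b,'t9')):
    im=cv2.imread('pics/'+f+'.png');s=6;im=cv2.resize(im,None,fx=s,fy=s,interpolation=cv2.INTER_CUBIC)
    for zz in(-.008,.008):
      for rad in(.016,.027):
        pts=[proj(c,r+wz*zz+rad*(wx*np.cos(q)+wy*np.sin(q))) for q in np.linspace(0,6.28,60)]
        cv2.polylines(im,[np.int32((np.array(pts)+.5)*s)],True,(0,255,0) if zz>0 else (0,0,255),1)
    for sx in(-.008,.008):
        l=[proj(c,r+wx*sx+wy*q+wz*.004) for q in(-.027,-.137)]
        cv2.polylines(im,[np.int32((np.array(l)+.5)*s)],False,(255,255,0),1)
    u,v=proj(c,r);u=int(u*s);v=int(v*s);cv2.imwrite('pics/ov_'+nm+'.png',im[max(0,v-250):v+350,max(0,u-350):u+350])
E
python3 t3.py
```

```text
pred [0.50396355 0.33877463 0.42235818] [169.0454898   96.74767565] [103.79081114 236.44285549] tri [0.5060622  0.33816843 0.42373836]
wy [ 0.01421555 -0.00388164  0.99986254] wz [-0.98752473  0.15671051  0.01469338]
```

View pics/ov_s.png

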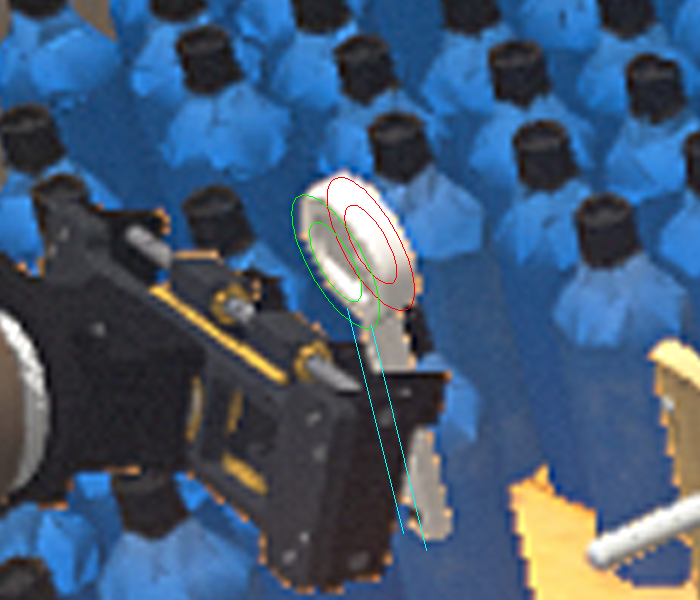

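View pics/ov_t.png

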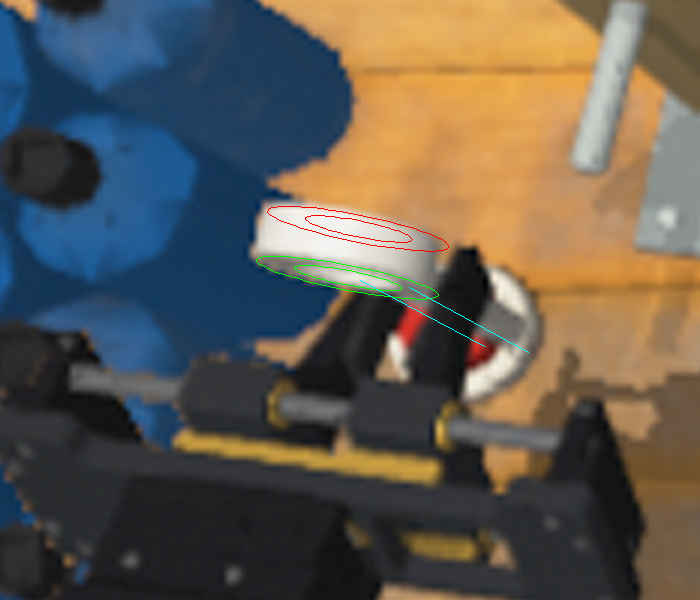

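```bash
python3 -m jog '[[-1.6,-0.06,1.34,0,0,0],[-1.6,-0.06,1.34,0,0,0],[-1.6,-0.06,1.34,0,0,0],[-1.6,-0.06,1.34,0,0,0],[-1.6,-0.06,1.34,0,0,0]]' >/dev/null
python3 -m jog '[[-1.6,-0.06,1.34,0,0,0],[-1.6,-0.06,1.34,0,0,0],[-1.6,-0.06,1.34,0,0,0],[-1.6,-0.06,1.34,0,0,0],[-1.6,-0.06,1.34,0,0,0]]' >/dev/null
python3 -m jog '[[0,0,0,0,0,0],[0,0,0,0,0,0],[0,0,0,0,0,0],[0,0,0,0,0,0],[0,0,0,0,0,0]]' >/dev/null
python3 -c "
from h import *
st();rec();snap('scene','s10');snap('top','t10');snap('wrist','w10');crop('s10',150,100,270,190,6.5,'e1');crop('t10',90,165,215,255,6.3,'e2')"
```

```text
t 14.65 J [ 44.8  25.4 -50.3 117.6 -55.6 -75.2] p [0.5598 0.3446 0.1588] F [ 0.4  0.1 -1. ] g 0.183
[[ 0.4466 -0.1748  0.8775]
 [-0.0721 -0.9846 -0.1594]
 [ 0.8918  0.0079 -0.4523]]
scene {'fx': 577.1316793009012, 'fy': 577.1316793009012, 'cx': 328.31373960544806, 'cy': 233.34741536525488}
top {'fx': 530.1744996892636, 'fy': 530.1744996892636, 'cx': 322.76295162497524, 'cy': 244.14016896390893}
wrist {'fx': 424.6762794000421, 'fy': 424.6762794000421, 'cx': 318.641638084717, 'cy': 241.93754443381482}
```

View pics/e1.png

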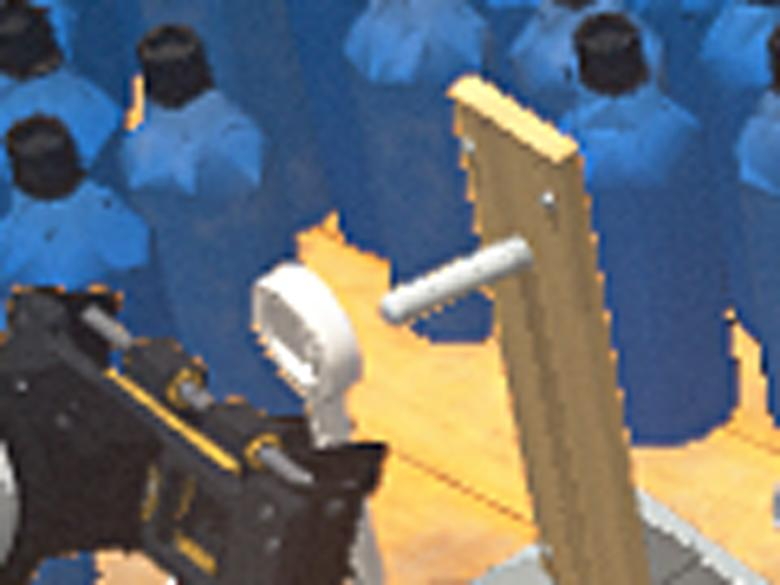

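View pics/e2.png

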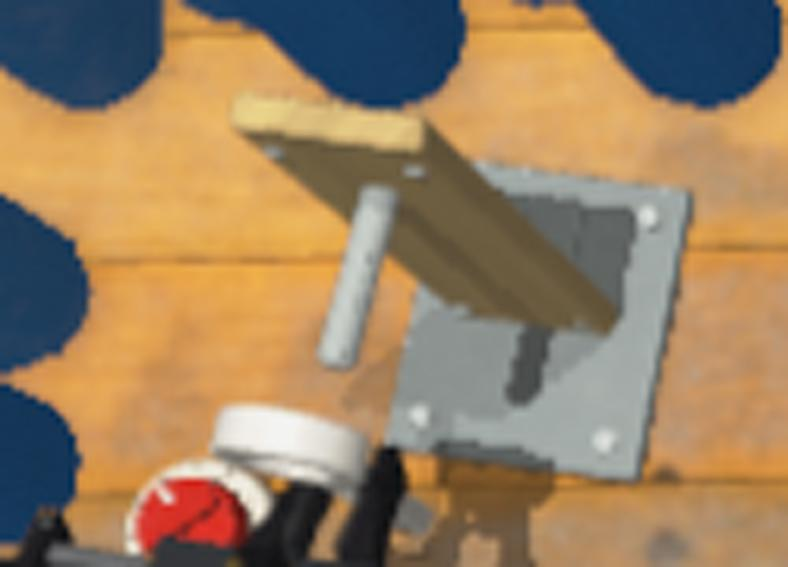

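View pics/w10.png

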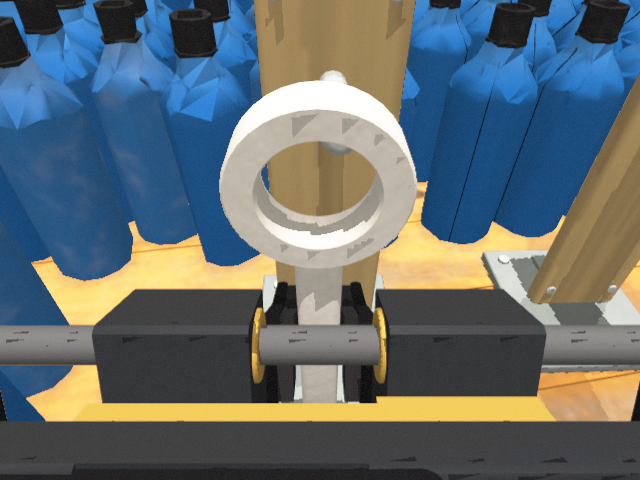

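```bash
cat > t4.py <<'E'
from ik import *
s=fit(-1);print(np.round(x,4),np.abs(s.fun[:-9]).max(),len(S))
for q in S[-3:]:
    p,R=FK(q[0],x);print(np.round((p-q[1])*1000,1),Ro.from_matrix(R.T@q[2]).as_rotvec(degrees=True).round(2))
tip=np.array([.5825,.3327,.2225])
rt=np.array([.0547,0,-.0423])
j0=np.array(S[-1][0])
for yaw in(-9,-3,3,9):
 for th in(26,32,38):
  R,f,up=frame(yaw,th,1)
  out=[]
  for back in(.02,-.03):
    fp=np.array([.987,-.16,0]);ring=tip-fp*back-up*.003
    j,e=IK(ring-R@rt,R,x,j0);out.append((np.round(j).astype(int).tolist(),round(e,1)))
  print(yaw,th,out)
E
python3 t4.py
```

```text
[ 0.000e+00 -1.000e-04  5.650e-01  4.221e-01  1.606e-01  3.063e-01
  1.598e-01 -2.000e-04  0.000e+00] 0.0003607302862521644 14
[0.  0.  0.2] [0. 0. 0.]
[ 0.  -0.   0.1] [ 0. -0.  0.]
[-0. -0.  0.] [ 0. -0.  0.]
-9 26 [([43, 27, -49, 118, -56, -75], np.float64(7.9)), ([39, 29, -44, 118, -53, -71], np.float64(12.8))]
-9 32 [([42, 24, -49, 118, -48, -72], np.float64(2.2)), ([38, 26, -44, 118, -46, -68], np.float64(6.2))]
-9 38 [([42, 22, -48, 113, -42, -67], np.float64(0.0)), ([37, 24, -44, 117, -39, -65], np.float64(0.0))]
-3 26 [([43, 26, -49, 118, -53, -71], np.float64(20.9)), ([39, 27, -44, 118, -50, -67], np.float64(24.9))]
-3 32 [([41, 23, -49, 118, -46, -67], np.float64(14.0)), ([37, 25, -44, 118, -43, -63], np.float64(17.2))]
-3 38 [([39, 21, -49, 118, -38, -64], np.float64(6.7)), ([35, 23, -44, 118, -36, -61], np.float64(9.3))]
3 26 [([42, 24, -48, 118, -50, -66], np.float64(32.6)), ([38, 26, -44, 118, -46, -62], np.float64(35.4))]
3 32 [([40, 22, -48, 118, -42, -62], np.float64(24.4)), ([36, 24, -43, 118, -39, -58], np.float64(26.4))]
3 38 [([38, 20, -48, 118, -35, -59], np.float64(15.9)), ([34, 22, -43, 118, -32, -55], np.float64(17.4))]
9 26 [([42, 23, -48, 118, -46, -61], np.float64(42.4)), ([37, 25, -43, 118, -42, -57], np.float64(43.6))]
9 32 [([39, 21, -48, 118, -38, -57], np.float64(32.6)), ([35, 23, -43, 118, -34, -52], np.float64(33.2))]
9 38 [([37, 19, -47, 118, -30, -53], np.float64(23.0)), ([33, 21, -43, 118, -27, -49], np.float64(23.4))]
```

```bash
cat > t5.py <<'E'
from ik import *
tip=np.array([.5825,.3327,.2225])
rt=np.array([.0547,0,-.0423])
j0=np.array(S[-1][0])
for yaw in(-9,-13,-17,-21):
 for th in(30,33,36,39):
  R,f,up=frame(yaw,th,1)
  out=[]
  for back in(.02,-.03):
    fp=np.array([.987,-.16,0]);ring=tip-fp*back-up*.003
    j,e=IK(ring-R@rt,R,x,j0);out.append((np.round(j).astype(int).tolist(),round(e,1)))
  print(yaw,th,out)
E
python3 t5.py
```

```text
-9 30 [([42, 25, -49, 118, -51, -73], np.float64(4.2)), ([38, 27, -44, 118, -48, -69], np.float64(8.5))]
-9 33 [([41, 23, -49, 118, -47, -71], np.float64(1.2)), ([38, 26, -44, 118, -45, -68], np.float64(5.1))]
-9 36 [([41, 22, -49, 115, -44, -69], np.float64(0.0)), ([37, 24, -44, 118, -41, -66], np.float64(1.6))]
-9 39 [([42, 21, -48, 111, -41, -65], np.float64(0.0)), ([37, 24, -44, 115, -38, -64], np.float64(0.0))]
-13 30 [([44, 26, -49, 113, -53, -73], np.float64(0.0)), ([39, 27, -45, 118, -50, -72], np.float64(0.1))]
-13 33 [([45, 24, -48, 111, -49, -70], np.float64(0.0)), ([39, 26, -44, 115, -47, -69], np.float64(0.0))]
-13 36 [([45, 23, -48, 107, -46, -67], np.float64(0.0)), ([40, 25, -44, 111, -44, -66], np.float64(0.0))]
-13 39 [([46, 22, -47, 103, -43, -64], np.float64(0.0)), ([40, 24, -43, 107, -41, -62], np.float64(0.0))]
-17 30 [([48, 26, -47, 106, -54, -72], np.float64(0.0)), ([42, 28, -43, 110, -52, -70], np.float64(0.0))]
-17 33 [([48, 25, -47, 103, -51, -69], np.float64(0.0)), ([42, 27, -43, 107, -49, -67], np.float64(0.0))]
-17 36 [([48, 24, -46, 99, -48, -66], np.float64(0.0)), ([43, 26, -42, 103, -46, -64], np.float64(0.0))]
-17 39 [([49, 23, -45, 95, -45, -62], np.float64(0.0)), ([43, 25, -42, 99, -43, -60], np.float64(0.0))]
-21 30 [([50, 28, -45, 98, -56, -70], np.float64(0.0)), ([45, 29, -42, 102, -54, -69], np.float64(0.0))]
-21 33 [([51, 26, -45, 95, -53, -68], np.float64(0.0)), ([45, 28, -41, 99, -51, -66], np.float64(0.0))]
-21 36 [([51, 25, -44, 92, -50, -65], np.float64(0.0)), ([46, 27, -41, 96, -48, -63], np.float64(0.0))]
-21 39 [([52, 25, -43, 88, -48, -61], np.float64(0.0)), ([46, 27, -40, 92, -46, -59], np.float64(0.0))]
```

```bash
cat > go.py <<'E'
from ik import *
from h import sense
tip=np.array([.5825,.3327,.2225]);rt=np.array([.0565,.0,-.0413]);fp=np.array([.9795,-.1587,-.12])  # inward along peg
def delta(p,R,n=1):
    s=sense();R0=np.array(s['ee_rot']);p0=np.array(s['tcp_pos'])
    rv=Ro.from_matrix(R0.T@R).as_rotvec(degrees=True)
    print('shift in current tool axes cm',np.round(R0.T@(p-p0)*100,2),'rotvec',np.round(rv,2))
    print('ring now rel tip: along',round(float((p0+R0@rt-tip)@fp)*1000,1),'side/up',np.round(((p0+R0@rt-tip)-((p0+R0@rt-tip)@fp)*fp)*1000,1))
E
python3 - <<'E'
from go import *
R,f,up=frame(-15,33,1)
ring=tip-fp*.022-up*.003
delta(ring-R@rt,R);print(np.round(R,3))
E
```

```text
shift in current tool axes cm [-0.24  0.82  0.85] rotvec [-4.02 -6.09  2.89]
ring now rel tip: along -35.9 side/up [1.4 8.6 0.4]
[[ 0.526 -0.259  0.81 ]
 [-0.141 -0.966 -0.217]
 [ 0.839 -0.    -0.545]]
```

```bash
python3 -m jog '[[0,0,0,-1.34,-2.03,0.96],[0,0,0,-1.34,-2.03,0.96],[0,0,0,-1.34,-2.03,0.96],[0,0,0,0,0,0],[0,0,0,0,0,0]]' >/dev/null
python3 - <<'E'
from go import *
from h import st,rec
st()
R,f,up=frame(-15,33,1)
ring=tip-fp*.022-up*.003
delta(ring-R@rt,R)
E
```

```text
t 15.2167 J [ 48.8  24.4 -47.1 103.4 -50.6 -68.4] p [0.5596 0.3451 0.1579] F [ 0.  -0.5 -1.8] g 0.179
[[ 5.258e-01 -2.572e-01  8.107e-01]
 [-1.398e-01 -9.663e-01 -2.160e-01]
 [ 8.390e-01  2.000e-04 -5.441e-01]]
shift in current tool axes cm [-0.06  0.83  0.94] rotvec [-0.07 -0.04  0.06]
ring now rel tip: along -28.9 side/up [1.6 8.9 1.8]
```

```bash
python3 -m jog '[[0,0.28,0.3,0,0,0],[-0.03,0.28,0.3,0,0,0],[-0.03,0.27,0.3,0,0,0],[0,0,0,0,0,0],[0,0,0,0,0,0]]' >/dev/null
python3 - <<'E'
from go import *
from h import *
R,f,up=frame(-15,33,1)
delta(tip+fp*.025-up*.003-R@rt,R)
snap('scene','s11');snap('top','t11');snap('wrist','w11');crop('s11',150,100,270,190,6.5,'e1');crop('t11',90,165,215,255,6.3,'e2')
E
```

```text
shift in current tool axes cm [ 2.11 -0.63  4.1 ] rotvec [0.12 0.06 0.08]
ring now rel tip: along -21.1 side/up [-0.7 -1.3 -3.9]
scene {'fx': 577.1316793009012, 'fy': 577.1316793009012, 'cx': 328.31373960544806, 'cy': 233.34741536525488}
top {'fx': 530.1744996892636, 'fy': 530.1744996892636, 'cx': 322.76295162497524, 'cy': 244.14016896390893}
wrist {'fx': 424.6762794000421, 'fy': 424.6762794000421, 'cx': 318.641638084717, 'cy': 241.93754443381482}
```

View pics/e1.png

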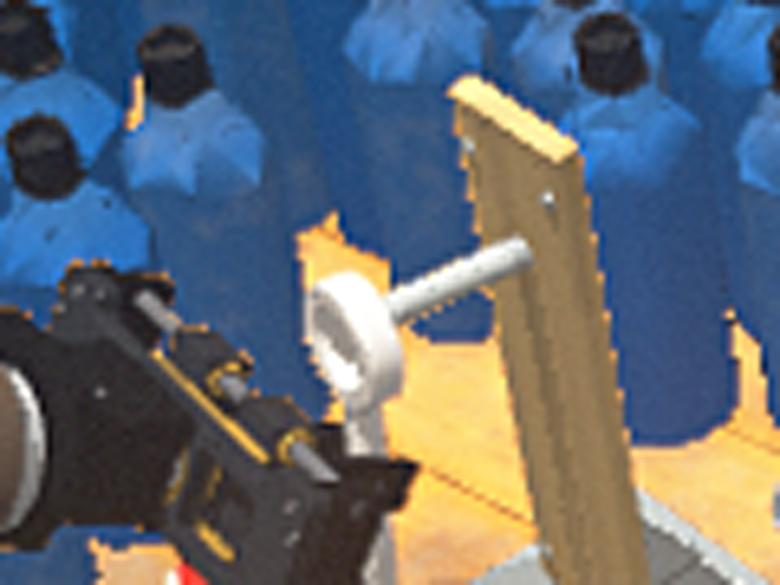

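View pics/e2.png

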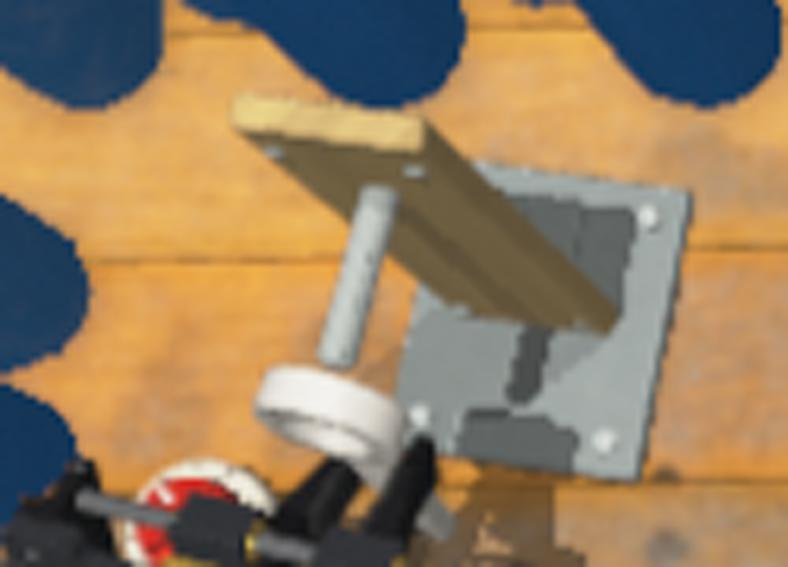

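View pics/w11.png

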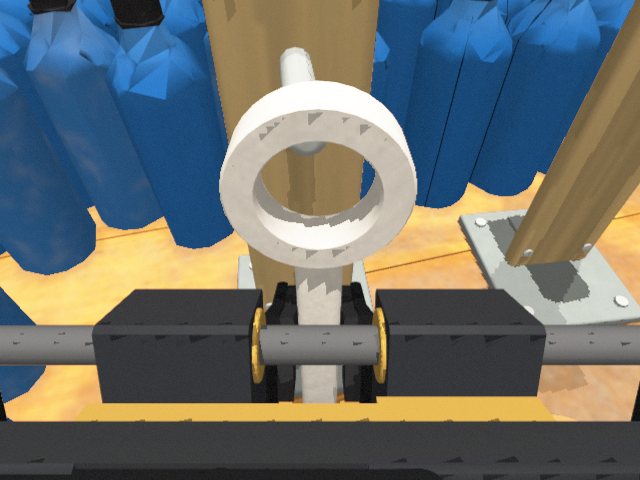

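Run:
```python
from h import *
from go import *
c=load('w11');print('tip pred',proj(c,tip),'tip root',proj(c,tip+fp*.07))
s=sense();R0=np.array(s['ee_rot']);p0=np.array(s['tcp_pos']);print('ring',proj(c,p0+R0@rt))
for d in (1,2): print(proj(c,tip+[0,.005*d,0])-proj(c,tip),proj(c,tip+[0,0,.005*d])-proj(c,tip))
crop('w11',210,30,430,280,3,'e3')
```

```text
tip pred [311.48046401 138.69158395] tip root [297.3311631   61.96086004]
ring [320.71424534 186.22777131]
[-15.5348242    2.40953387] [ -0.16877868 -13.85275105]
[-31.27454232   4.85084788] [ -0.34759931 -28.52970942]
```

View pics/e3.png

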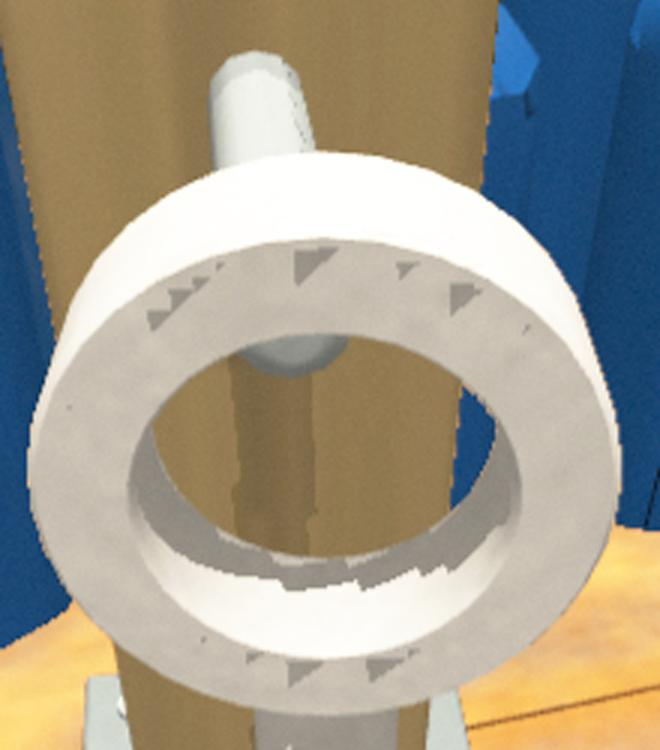

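```bash
python3 -m jog '[[0.0,-0.15,0.0,0,0,0],[0.35,-0.1,0.68,0,0,0],[0.35,-0.1,0.68,0,0,0],[0.35,-0.1,0.68,0,0,0],[0,0,0,0,0,0]]'|grep -v rot
python3 - <<'E'
from go import *
from h import *
R,f,up=frame(-15,33,1)
delta(tip+fp*.025-up*.003-R@rt,R)
snap('wrist','w12');crop('w12',160,0,480,280,2.1,'e3')
E
```

```text
time_s: 16.2
tcp_pos: [0.5894, 0.3325, 0.1495]
wrist_force: [0.3, -0.5, -1.0]
gripper_width: 0.178
shift in current tool axes cm [ 0.94 -0.09  1.99] rotvec [ 0.12  0.01 -0.03]
ring now rel tip: along 3.4 side/up [-0.1  1.4 -2.7]
wrist {'fx': 424.6762794000421, 'fy': 424.6762794000421, 'cx': 318.641638084717, 'cy': 241.93754443381482}
```

View pics/e3.png

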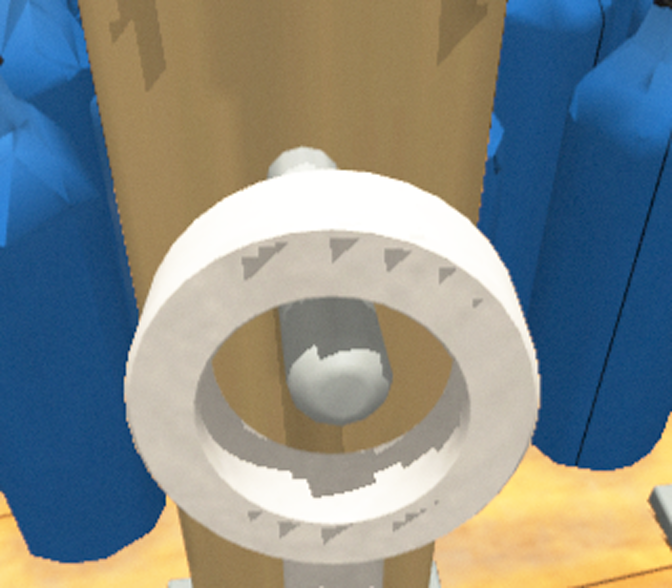

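The peg tip is centred in the hole. Going further in along the peg.

```bash
python3 -m jog '[[0.24,-0.02,0.5,0,0,0],[0.24,-0.02,0.5,0,0,0],[0.24,-0.02,0.5,0,0,0],[0.24,-0.02,0.5,0,0,0],[0,0,0,0,0,0]]'|grep -v rot
python3 - <<'E'
from go import *
from h import *
R,f,up=frame(-15,33,1)
st()
delta(tip+fp*.025-up*.003-R@rt,R)
snap('wrist','w13');snap('scene','s13');snap('top','t13');crop('s13',150,100,270,190,6.5,'e1');crop('t13',90,165,215,255,6.3,'e2')
E
```

```text
time_s: 16.67
tcp_pos: [0.6103, 0.3275, 0.1466]
wrist_force: [0.3, 0.4, -0.7]
gripper_width: 0.18
t 16.6667 J [ 41.4  26.8 -44.4 110.5 -48.3 -68.8] p [0.6103 0.3275 0.1466] F [ 0.3  0.4 -0.7] g 0.18
[[ 0.5265 -0.2602  0.8094]
 [-0.1409 -0.9656 -0.2187]
 [ 0.8384  0.0011 -0.545 ]]
shift in current tool axes cm [ 0.02 -0.03  0.03] rotvec [0.1  0.02 0.01]
ring now rel tip: along 25.0 side/up [-0.4 -0.2 -3. ]
wrist {'fx': 424.6762794000421, 'fy': 424.6762794000421, 'cx': 318.641638084717, 'cy': 241.93754443381482}
scene {'fx': 577.1316793009012, 'fy': 577.1316793009012, 'cx': 328.31373960544806, 'cy': 233.34741536525488}
top {'fx': 530.1744996892636, 'fy': 530.1744996892636, 'cx': 322.76295162497524, 'cy': 244.14016896390893}
```

View pics/e1.png

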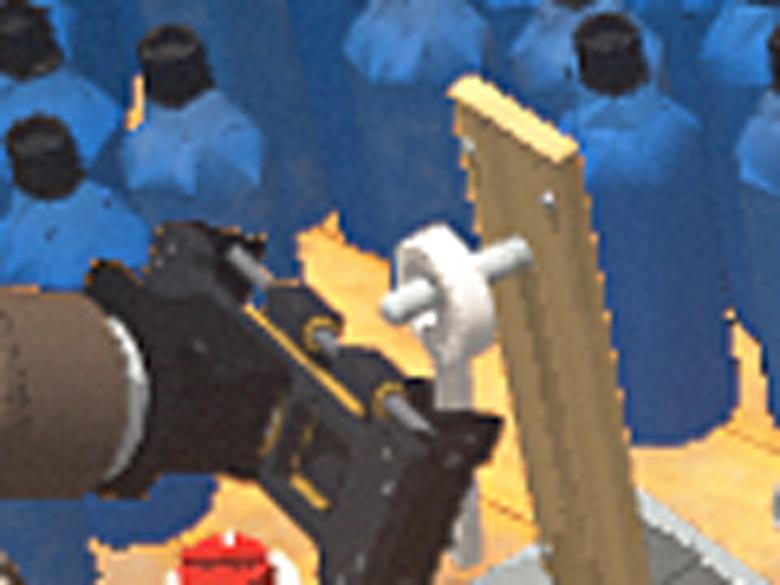

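View pics/w13.png

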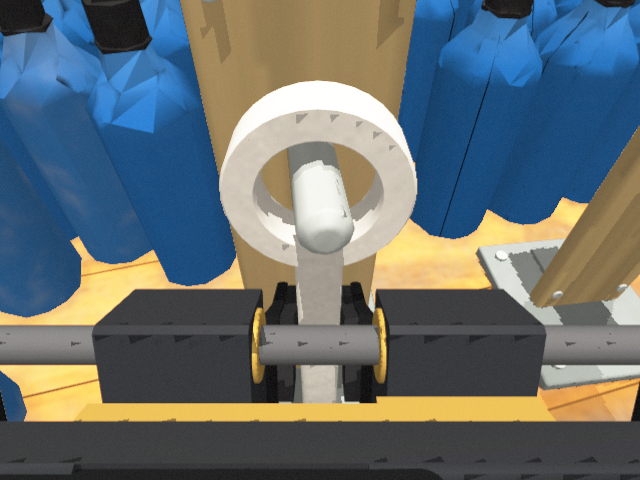

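View pics/e2.png

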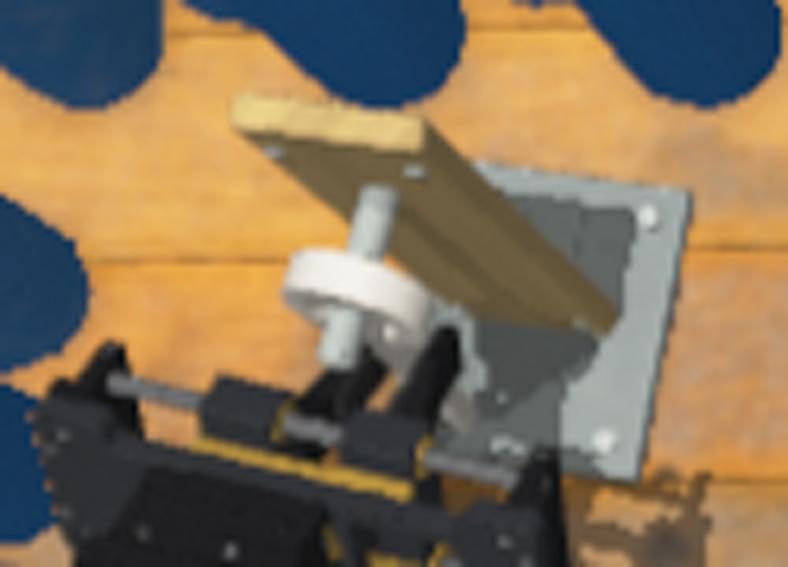

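```bash
python3 -m jog '[[-0.15,0,0.1,0,0,0],[-0.15,0,0.1,0,0,0],[-0.15,0,0.1,0,0,0],[0,0,0,0,0,0],[0,0,0,0,0,0]]'|grep -v rot
python3 -m jog '[[0,0,0,0,0,0],[0,0,0,0,0,0],[0,0,0,0,0,0],[0,0,0,0,0,0],[0,0,0,0,0,0]]' 5|grep -v rot
python3 - <<'E'
from h import *
snap('wrist','w14');snap('scene','s14');snap('top','t14');crop('s14',150,100,270,190,6.5,'e1')
E
```

```text
time_s: 17.23
tcp_pos: [0.6093, 0.3282, 0.1413]
wrist_force: [-1.3, 0.3, 0.2]
gripper_width: 0.178
time_s: 17.65
tcp_pos: [0.6093, 0.3281, 0.1413]
wrist_force: [0.1, 0.7, 0.2]
gripper_width: 0.475
wrist {'fx': 424.6762794000421, 'fy': 424.6762794000421, 'cx': 318.641638084717, 'cy': 241.93754443381482}
scene {'fx': 577.1316793009012, 'fy': 577.1316793009012, 'cx': 328.31373960544806, 'cy': 233.34741536525488}
top {'fx': 530.1744996892636, 'fy': 530.1744996892636, 'cx': 322.76295162497524, 'cy': 244.14016896390893}
```

View pics/e1.png

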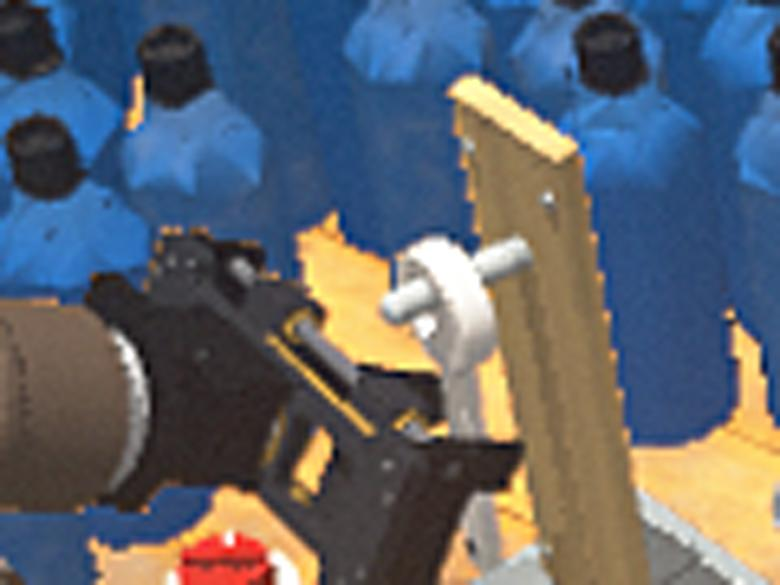

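View pics/w14.png

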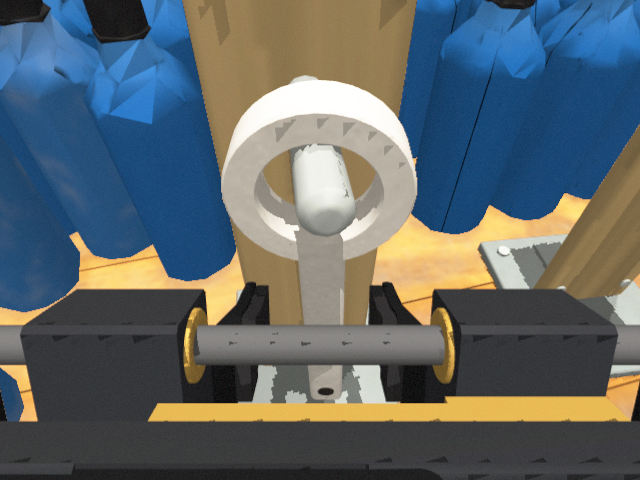

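The wrench hangs on the peg. I'll back straight out, rise, and turn the tool down. Then I'll straddle the peg with slightly opened fingers and push the ring home on both sides.

```bash
python3 -m jog '[[0,0,-1,0,0,0],[0,0,-2,0,0,0],[0,0,-2,0,0,0],[0,0,-2,0,0,0],[0,0,-1.5,0,0,0]]'
python3 -c "
from h import *
snap('scene','s15');crop('s15',150,100,270,190,6.5,'e1')"
```

```text
time_s: 18.22
tcp_pos: [0.5395, 0.3468, 0.1883]
ee_rot: [[0.527, -0.258, 0.81], [-0.14, -0.966, -0.217], [0.838, 0.001, -0.545]]
wrist_force: [0.5, 0.3, -0.4]
gripper_width: 0.575
scene {'fx': 577.1316793009012, 'fy': 577.1316793009012, 'cx': 328.31373960544806, 'cy': 233.34741536525488}
```

View pics/e1.png

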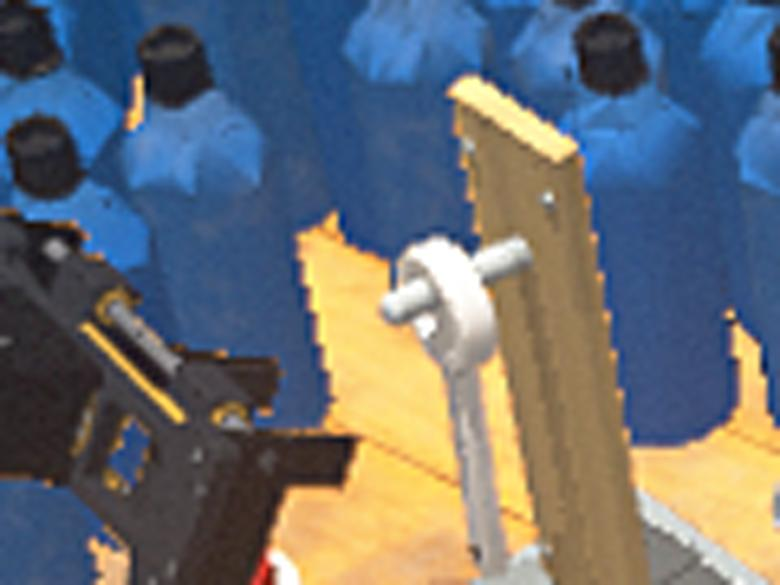

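```bash
python3 -m jog '[[2.1,0.1,-1.85,0,0,0],[2.1,0.1,-1.85,0,0,0],[2.1,0.1,-1.85,0,0,0],[2.1,0.1,-1.85,0,0,0],[2.1,0.1,-1.85,0,0,0]]' 3.0 |grep -v rot
python3 -m jog '[[0,0,0,0,-5.2,0],[0,0,0,0,-5.2,0],[0,0,0,0,-5.2,0],[0,0,0,0,-5.2,0],[0,0,0,0,-5.2,0]]' >/dev/null
python3 -m jog '[[0,0,0,0,-5.2,0],[0,0,0,0,-5.2,0],[0,0,0,0,-5.2,0],[0,0,0,0,-5.2,0],[0,0,0,0,-5.2,0]]' >/dev/null
python3 - <<'E'
from go import *
from h import *
st();rec()
R,f,up=frame(-9,90,1)
# start of push: 30 mm behind ring centre
for s in (-.012,.025,.04):
  g=tip+fp*s;g[2]=.212
  j,e=IK(g,R,x,np.array(sense()['joints']));print(np.round(g,3),np.round(j),e)
  delta(g,R)
E
```

```text
time_s: 18.68
tcp_pos: [0.5193, 0.3467, 0.327]
wrist_force: [1.8, -0.1, 0.2]
gripper_width: 0.356
t 19.5167 J [ 50.7  17.6   6.8   4.4 -77.3  23.4] p [0.5196 0.3474 0.3266] F [ 0.3 -0.3  0.2] g 0.344
[[ 0.9628 -0.2582  0.0793]
 [-0.2573 -0.9661 -0.0212]
 [ 0.0821  0.     -0.9966]]
[0.571 0.335 0.212] [ 44.  26.   5.   0. -69.  37.] 2.498001805406602e-13
shift in current tool axes cm [ 4.32 -0.08 11.85] rotvec [ 0.25 -4.71 -5.96]
ring now rel tip: along -29.7 side/up [ 17.3  -3.6 146.3]
[0.607 0.329 0.212] [ 42.  29.  10.   0. -71.  39.] 1.3877787807814457e-13
shift in current tool axes cm [ 7.96 -0.45 12.15] rotvec [ 0.25 -4.71 -5.96]
ring now rel tip: along -29.7 side/up [ 17.3  -3.6 146.3]
[0.622 0.326 0.212] [ 41.  30.  12.   0. -72.  40.] 3.3306690738754696e-13
shift in current tool axes cm [ 9.44 -0.6  12.27] rotvec [ 0.25 -4.71 -5.96]
ring now rel tip: along -29.7 side/up [ 17.3  -3.6 146.3]
```

```bash
python3 -m jog '[[0,0,0,0.1,-2.35,-3],[0,0,0,0.1,-2.35,-3],[0,0,0,0,0,0],[0,0,0,0,0,0],[0,0,0,0,0,0]]' 3.0 >/dev/null
python3 - <<'E'
from go import *
from h import *
R,f,up=frame(-9,90,1)
g=tip-fp*.012+[0,.001,0];g[2]=.212
delta(g,R)
E
```

```text
shift in current tool axes cm [ 5.19  0.26 11.38] rotvec [ 0.21 -0.26 -0.07]
ring now rel tip: along -25.5 side/up [ 17.5   1.4 141.5]
```

```bash
python3 -m jog '[[1.3,0.07,2.5,0,0,0],[1.3,0.07,2.5,0,0,0],[1.3,0.06,2.5,0,0,0],[1.29,0.06,2,0,0,0],[0,0,1.5,0,0,0]]' 3.0 >/dev/null
python3 -m jog '[[0,0,0.35,0,0,0],[0,0,0,0,0,0],[0,0,0,0,0,0],[0,0,0,0,0,0],[0,0,0,0,0,0]]' 3.0
python3 - <<'E'
from go import *
from h import *
R,f,up=frame(-9,90,1)
g=tip-fp*.012+[0,.001,0];g[2]=.212
delta(g,R)
snap('wrist','w16');snap('scene','s16');crop('s16',150,100,270,190,6.5,'e1')
E
```

```text
time_s: 20.77
tcp_pos: [0.5711, 0.3368, 0.2147]
ee_rot: [[0.988, -0.156, 0.006], [-0.156, -0.988, -0.001], [0.006, 0.0, -1.0]]
wrist_force: [0.3, -0.9, 0.0]
gripper_width: 0.345
shift in current tool axes cm [-0.02  0.12  0.27] rotvec [ 0.02 -0.37  0.04]
ring now rel tip: along 39.9 side/up [ 5.   1.6 38.6]
wrist {'fx': 424.6762794000421, 'fy': 424.6762794000421, 'cx': 318.641638084717, 'cy': 241.93754443381482}
scene {'fx': 577.1316793009012, 'fy': 577.1316793009012, 'cx': 328.31373960544806, 'cy': 233.34741536525488}
```

View pics/w16.png

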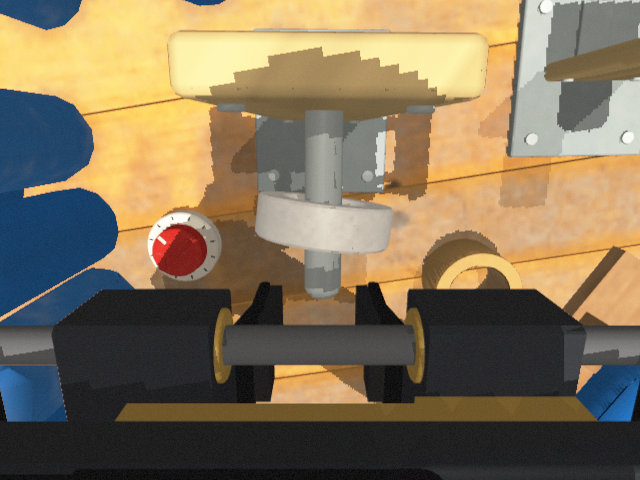

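View pics/e1.png

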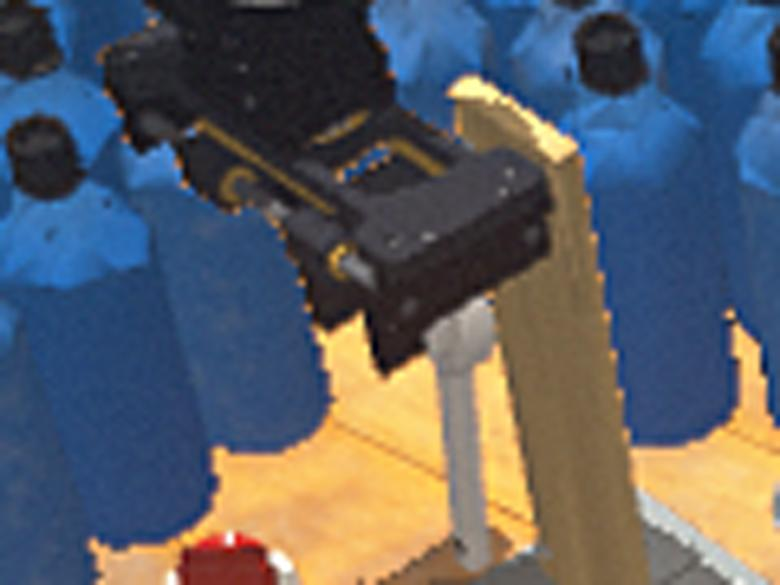

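```bash
python3 -m jog '[[0,0,0,0,5.6,0],[0,0,0,0,5.6,0],[0,0,0,0,5.6,0],[0,0,0,0,5.6,0],[0,0,0,0,0,0]]' 3.0 
python3 -m jog '[[0.7,0,0.39,0,0,0],[0.5,0,0.27,0,0,0],[0.4,0,0.2,0,0,0],[0.3,0,0.16,0,0,0],[0.3,0,0.16,0,0,0]]' 3.0
python3 - <<'E'
from h import *
st();snap('wrist','w17')
E
```

```text
time_s: 21.28
tcp_pos: [0.5653, 0.3316, 0.208]
ee_rot: [[0.914, -0.153, 0.376], [-0.136, -0.988, -0.072], [0.382, 0.015, -0.924]]
wrist_force: [-1.3, -1.7, -2.4]
gripper_width: 0.346
time_s: 21.7
tcp_pos: [0.5971, 0.3327, 0.2111]
ee_rot: [[0.911, -0.158, 0.381], [-0.145, -0.988, -0.061], [0.386, 0.001, -0.923]]
wrist_force: [-0.6, 0.3, -0.5]
gripper_width: 0.342
t 21.7 J [ 49.9  20.4 -17.   28.4 -44.1  11.9] p [0.5971 0.3327 0.2111] F [-0.6  0.3 -0.5] g 0.342
[[ 9.111e-01 -1.576e-01  3.808e-01]
 [-1.452e-01 -9.875e-01 -6.130e-02]
 [ 3.857e-01  5.000e-04 -9.226e-01]]
wrist {'fx': 424.6762794000421, 'fy': 424.6762794000421, 'cx': 318.641638084717, 'cy': 241.93754443381482}
```

View pics/w17.png

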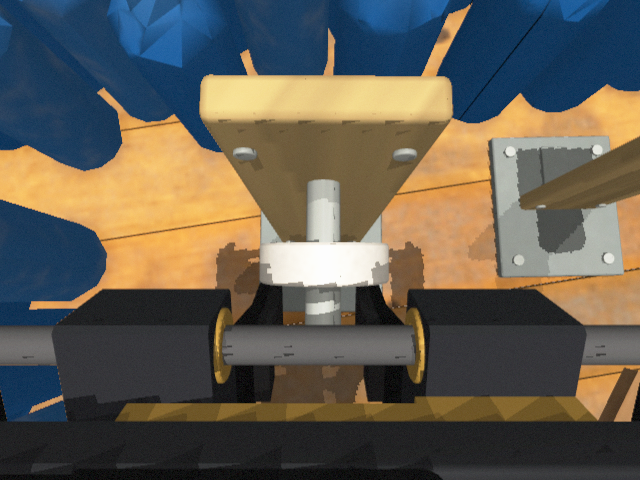

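```bash
python3 -m jog '[[0.44,0,0.24,0,0,0],[0.44,0,0.24,0,0,0],[0.44,0,0.24,0,0,0],[0.44,0,0.24,0,0,0],[0.35,0,0.19,0,0,0]]' 3.0|grep -v rot
python3 - <<'E'
from h import *
st();snap('wrist','w18')
E
```

```text
time_s: 22.17
tcp_pos: [0.6196, 0.3283, 0.2076]
wrist_force: [-0.7, 0.2, -0.1]
gripper_width: 0.347
t 22.1667 J [ 48.   22.1 -14.7  27.8 -44.   14.3] p [0.6196 0.3283 0.2076] F [-0.7  0.2 -0.1] g 0.347
[[ 0.9118 -0.1566  0.3796]
 [-0.1434 -0.9877 -0.0628]
 [ 0.3848  0.0028 -0.923 ]]
wrist {'fx': 424.6762794000421, 'fy': 424.6762794000421, 'cx': 318.641638084717, 'cy': 241.93754443381482}
```

View pics/w18.png

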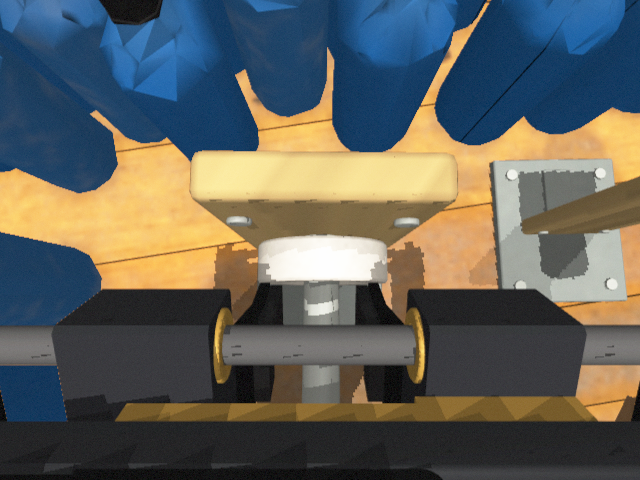

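Almost home. I'll push on in small steps and watch the force.

```bash
python3 -m jog '[[0.17,0,0.1,0,0,0],[0.17,0,0.1,0,0,0],[0.1,0,0.05,0,0,0],[0,0,0,0,0,0],[0,0,0,0,0,0]]' 3.0|grep -v rot
python3 -m jog '[[0.1,0,0.05,0,0,0],[0.1,0,0.05,0,0,0],[0,0,0,0,0,0],[0,0,0,0,0,0],[0,0,0,0,0,0]]' 3.0|grep -v rot
python3 -c "
from h import *
snap('wrist','w19')"
```

```text
time_s: 22.63
tcp_pos: [0.6226, 0.3279, 0.2071]
wrist_force: [-8.0, 1.7, 2.4]
gripper_width: 0.342
time_s: 23.05
tcp_pos: [0.6231, 0.3277, 0.207]
wrist_force: [-17.1, 2.5, 6.4]
gripper_width: 0.34
wrist {'fx': 424.6762794000421, 'fy': 424.6762794000421, 'cx': 318.641638084717, 'cy': 241.93754443381482}
```

View pics/w19.png

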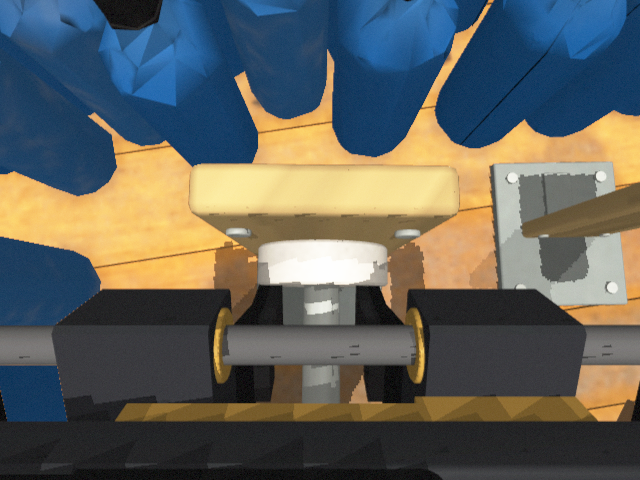

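The force climbs to 17 N with no further travel, so the ring is against the board. Backing off the way I came.

```bash
python3 -m jog '[[-0.3,0,-0.16,0,0,0],[-0.6,0,-0.33,0,0,0],[-1.2,0,-0.66,0,0,0],[-1.6,0,-0.88,0,0,0],[-1.6,0,-0.88,0,0,0]]' 3.0|grep -v rot
python3 -m jog '[[-2,0,-1.1,0,0,0],[-2,0,-1.1,0,0,0],[0,0,0,0,0,0],[0,0,0,0,0,0],[0,0,0,0,0,0]]' 3.0|grep -v rot
python3 -m jog '[[0,0,-4,0,0,0],[0,0,-4,0,0,0],[0,0,-4,0,0,0],[0,0,-4,0,0,0],[0,0,0,0,0,0]]' 3.0|grep -v rot
python3 - <<'E'
from h import *
st();snap('scene','s20');snap('top','t20');crop('s20',150,100,270,190,6.5,'e1');crop('t20',90,165,215,255,6.3,'e2')
E
```

```text
time_s: 23.52
tcp_pos: [0.5659, 0.3365, 0.2135]
wrist_force: [0.6, 0.7, -0.5]
gripper_width: 0.341
time_s: 23.93
tcp_pos: [0.522, 0.344, 0.2188]
wrist_force: [0.2, 1.0, 0.4]
gripper_width: 0.344
time_s: 24.35
tcp_pos: [0.4625, 0.3567, 0.3759]
wrist_force: [0.4, -1.3, 1.7]
gripper_width: 0.345
t 24.35 J [ 64.1   6.4 -11.   23.9 -66.8   8.5] p [0.4625 0.3567 0.3759] F [ 0.4 -1.3  1.7] g 0.345
[[ 0.908  -0.1543  0.3896]
 [-0.1466 -0.988  -0.0497]
 [ 0.3926 -0.012  -0.9196]]
scene {'fx': 577.1316793009012, 'fy': 577.1316793009012, 'cx': 328.31373960544806, 'cy': 233.34741536525488}
top {'fx': 530.1744996892636, 'fy': 530.1744996892636, 'cx': 322.76295162497524, 'cy': 244.14016896390893}
```

View pics/e1.png

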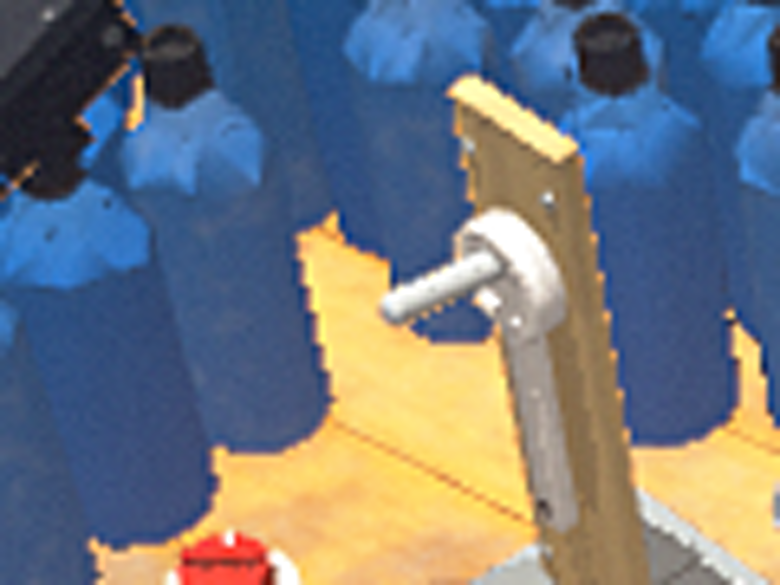

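View pics/e2.png

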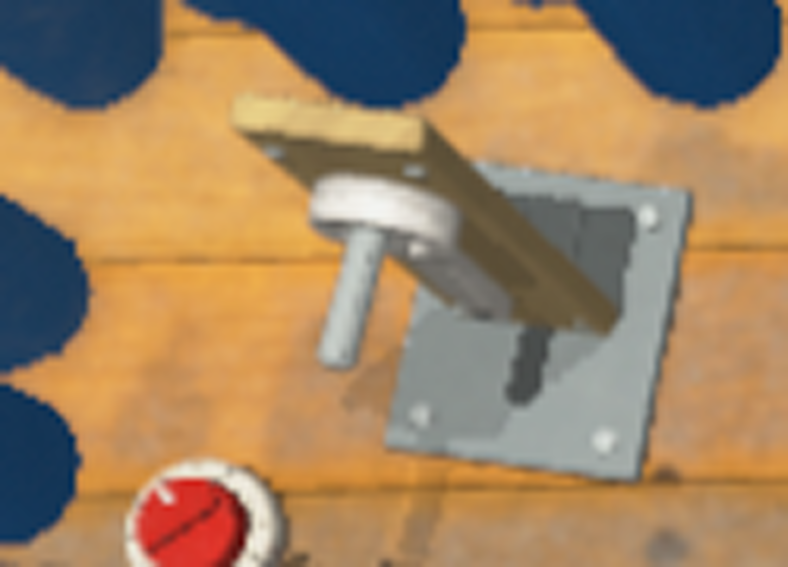

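View pics/s20.png

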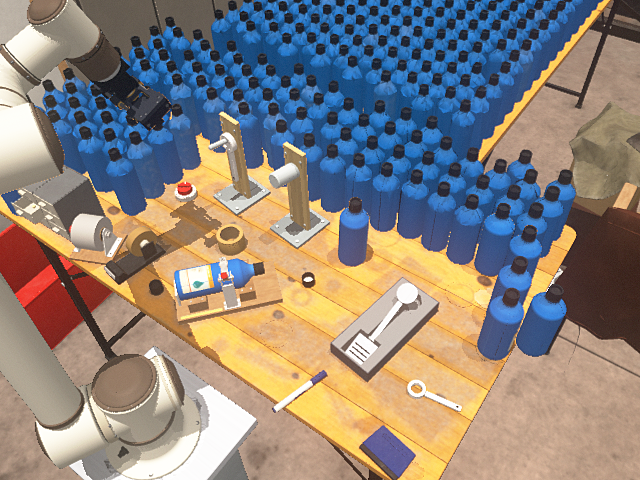

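The wrench lies flush against the slim stand's board and hangs straight, and the bystanders look unmoved. I'll wait briefly, check that it's still, and hand in.

```bash
python3 -m jog '[[0,0,0,0,0,0],[0,0,0,0,0,0],[0,0,0,0,0,0],[0,0,0,0,0,0],[0,0,0,0,0,0]]' >/dev/null; python3 -m jog '[[0,0,0,0,0,0],[0,0,0,0,0,0],[0,0,0,0,0,0],[0,0,0,0,0,0],[0,0,0,0,0,0]]'|grep -v rot
python3 - <<'E'
from h import *
from go import tip,fp
a=load('s20')['frame'].astype(int);c=snap('scene','s21');b=c['frame'].astype(int);t=load('t20')
d=np.abs(a-b).max(2)[125:190,215:245];print('diff',d.mean(),d.max())
# ring: scene front face centre crop(508,275) approx ; top silhouette centre (384,208)
r=tri([(c,150+512/6.5,100+275/6.5),(t,90+384/6.3,165+208/6.3)]);root=tip+fp*.07
print('ring',r,'root',root,'diff along out/side/up',(r-root)@[.987,-.16,0],(r-root)@[.16,.987,0],r[2]-.215)
# bystanders: moved?
a0=load('top0')['frame'].astype(int);a1=t['frame'].astype(int)
for n,(u,v) in dict(bottle=(322,208),tape=(212,272),cap=(307,266),cap2=(190,360)).items():
    print(n,np.abs(a0-a1).max(2)[v-18:v+18,u-18:u+18].mean())
E
```

```text
time_s: 25.28
tcp_pos: [0.4612, 0.3539, 0.3661]
wrist_force: [0.3, -0.5, 0.2]
gripper_width: 0.345
scene {'fx': 577.1316793009012, 'fy': 577.1316793009012, 'cx': 328.31373960544806, 'cy': 233.34741536525488}
diff 2.646153846153846 12
ring [0.64292161 0.32522105 0.20280771] root [0.651065 0.321591 0.2141  ] diff along out/side/up -0.00861833431534638 0.0022799195435484324 -0.012192290469843686
bottle 2.7492283950617282
tape 7.337962962962963
cap 1.654320987654321
cap2 55.483024691358025
```

Run:
```python
from h import *
a=load('scene3')['frame'].astype(int);b=load('s21')['frame'].astype(int)
print('cap2 in scene',np.abs(a-b).max(2)[278:297,146:166].mean())
from station import finish_job
print(finish_job())
```

```text
cap2 in scene 43.8
the job is handed in; nothing more can be done
None
```

Run:
```python
from h import *
i=[cv2.resize(cv2.imread(f'pics/{f}.png')[260:310,120:190],None,fx=5.5,fy=5.5) for f in('scene3','s21')]
cv2.imwrite('pics/f.png',np.hstack(i))
```

```text
(no output)
```

View pics/f.png

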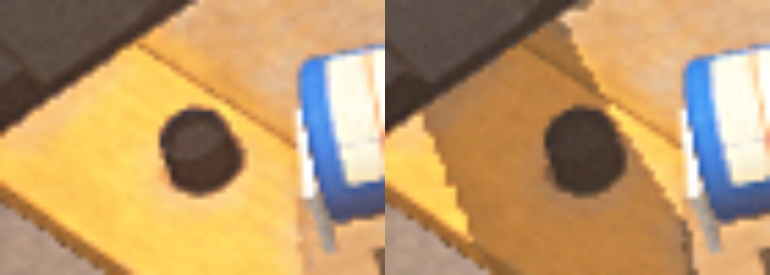

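The white wrench is hanging on the slim peg with its ring against the board, and I handed the job in at about 25 s. The interface reports no verdict.

**What I did:** I pressed the lift pad to its stop (64 N at the wrist), and the ring end tipped up and stayed up. I gripped the bar (15.8 mm measured, 16 mm expected), turned the wrench upright and set the ring about 25 mm onto the slim peg. After letting go, I straddled the peg with the fingers and pushed the ring in until the force rose to 17 N with no further travel, then backed clear.

**Last checks:**

| Check | Measured | Limit |
|---|---|---|
| Ring centre in front of the board | about 9 mm | 18 mm |
| Sideways from the peg | about 2 mm | 12 mm |
| Below the peg's root | about 12 mm | 20 mm |

- **Hanging:** it looks straight down in both views, and two frames nearly 1 s apart showed no motion.
- **Bystanders:** the bottle, tape roll and light-topped cap show no movement. The plain black cap near the machine failed my pixel comparison, and I handed in before following that up. A close crop viewed afterwards shows it in the same place under the arm's shadow.

**On the way:** on the first approach to the peg, joint 4 ran up to its range limit and the pose fell a few millimetres short. I replanned with a slightly turned tool before inserting.

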